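Clear the read cells by cap colour, then hold the blank in the light path

ROBOT

A 7-joint arm with a two-finger parallel gripper is mounted at the origin on the work surface. World frame = base frame: x ahead of the robot, y to its left, z up, the work surface at z = 0. Lengths are in m, angles in rad, forces in N, time in s.
With the tool pointing down it reaches from about 0.4 to 0.875 m from the base axis. Payload 19.3 kg.
Tool frame: the origin (TCP) lies at the very end of the fingers, on their centre line; the grasp point (between the pads) lies 19 mm behind it; y points along the fingers, x is the direction in which the jaws open and shut, and the axes are right-handed (so a half turn about y gives the same grasp; the last joint's range is limited). The gripper opens to 85 mm and grips with 20 to 120 N. Pads are 22 mm wide; open, the fingers measure 114 mm over their backs; the gripper's body (76 mm by 85 mm) begins 54 mm behind the grasp point. The pads swing forward as they close: fully open they stand 13 mm farther back than shut.
Start: joints at [-1.246, 0.521, -0.036, 1.599, 0.021, 1.021, -0.113], TCP at [0.24, 0.577, 0.203] pointing down, gripper open.
Joint ranges: [-2.91, 2.91], [-0.3, 2.13], [-1.5, 1.42], [0.17, 2.43], [-1.26, 4.41], [0.16, 1.93], [-2.52, 2.52]. Speed limits (rad/s): [1.89, 1.89, 2.39, 2.39, 3.01, 3.01, 3.01].

INTERFACE

Orientations are given as [roll, pitch, yaw] about the fixed x, y, z axes, in that order (R = Rz(yaw) Ry(pitch) Rx(roll)).
In Python, from workcell import bot gives the robot as it stands. The module is installed in compiled form; this text tells all that it offers.
- The arm moves only by the shell command python3 -m crank 'ROWS' [FORCE]. ROWS is JSON, a list of rows, each an object of numbers: "hand": the closure, from 0 (fully open) to 1 (shut); "dx", "dy", "dz": the shift along the tool's x, y, z in mm; "yaw": the turn about the tool's y in rad. In form: [{"hand": .., "dx": .., "dy": .., "dz": .., "yaw": ..}, ...]. A call has 1 to 12 rows; each row is the pose to reach, as a shift and turn from the pose commanded when the call began, along the tool's axes at that moment; what a row does not reach only later rows make up. A row lasts 1/12 s, in which the tool goes at most 41.7 mm and 7.16 degrees, less where a joint would pass 70% of its speed; a pose out of reach is approached as far as the arm can. A call with a gripper value outside its range is refused whole. The fingers move at their own pace and stop on an object; FORCE is the grip in N (left out, the last holds). Time passes only in rows, so rows that repeat a pose let the fingers close. It gives the time, the measured TCP pose, the force and the opening at its end, in the units of the state.
- bot.observe(): the state, without advancing time (a new reading comes with each control period).
- bot.grab_frame(name): name is "scene" or "top"; returns the picture (400x640x3 uint8, red, green, blue); there is no depth.
- bot.camera_info(name): a dict with "fx", "fy", "cx", "cy" (pixels), "rvec" (rotation vector, rad) and "tvec" (3), from world to camera coordinates, as OpenCV has them. Camera axes: x right, y down, z forward; pixel columns grow to the right and rows downward; lengths in m; the calibration is good to about 2 mm. A picture is of the moment at which its call begins. camera_info takes no time and is no camera call.
- bot.job_done(): hands the job in, once; it reports no verdict.
The state is a dict: "clock": time; "qpos": joint angles; "qd": joint speeds; "joint_efforts": joint torques, N m; "position": TCP position; "tool_rot": TCP orientation; "force": force on the tool from outside, world axes, zero at the start; "moment": the same for the moment, N m; "grip_width": finger opening in m.
Only numpy, scipy, OpenCV 4.12 (cv2) and the standard library are available. Lean on these libraries where they do the work, as an engineer would, in place of code of your own. Each camera call takes 0.05 s, during which the arm holds its last target.

TASK

Two glass cells on the dark mat have been read: set the red-capped one down gently, standing upright in the tray with the red liner, and the green-capped one likewise in the tray with the green liner. Then take the white-capped blank and finish while still holding it in the light path of the light bench, upright and still, midway between lamp and receiver, its clear windows square to the beam and the beam through their middle; do not put it down or let go. Touch all three cells with the fingers only on their frosted faces, never on the clear windows or the cap, and do not bump the light bench or disturb anything else.

Things in the scene. Friction and masses are not known exactly. Their poses are not given: they have to be found in the camera images.
- cell_red: red-capped glass cell, 25 mm square, glass 52 mm high, round screw cap 20 mm wide above (64 mm in all), about 45 g, standing on the dark mat. Frosted (whitish, matt) sides: the faces at +-x of its frame, 25 mm apart, 23 mm wide, full 52 mm height; the sides at +-y are the clear windows. Origin: centre of its underside, z up. Already read.
- cell_green: green-capped glass cell, 25 mm square, glass 52 mm high, round screw cap 20 mm wide above (64 mm in all), about 45 g, standing on the dark mat. Frosted (whitish, matt) sides: the faces at +-x of its frame, 25 mm apart, 23 mm wide, full 52 mm height; the sides at +-y are the clear windows. Origin: centre of its underside, z up. Already read.
- cell_blank: the blank: white-capped glass cell, 25 mm square, glass 52 mm high, round screw cap 20 mm wide above (64 mm in all), about 45 g, standing on the dark mat. Frosted (whitish, matt) sides: the faces at +-x of its frame, 25 mm apart, 23 mm wide, full 52 mm height; the sides at +-y are the clear windows. Origin: centre of its underside, z up. 
- cell_blank_window (a point): middle of the blank's clear windows: on the cell's axis, 26 mm above its underside
- tray_red: shallow white tray, fixed, 120 mm (x) by 160 mm (y), walls 4 mm thick, 16 mm high, with a red liner on its floor and red strips on its x sides. Origin: centre of its underside; cells stand on the liner at z = 4 mm. A red-capped cell already stands near its -y end (about 45 mm from the middle); the +y half is free.
- tray_green: shallow white tray, fixed, 120 mm (x) by 160 mm (y), walls 4 mm thick, 16 mm high, with a green liner on its floor and green strips on its x sides. Origin: centre of its underside; cells stand on the liner at z = 4 mm. A green-capped cell already stands near its -y end (about 45 mm from the middle); the +y half is free.
- bench: open light bench, fixed: rail 360 mm long (y), 56 wide, 26 high; two black carriers (to 50 mm high) with posts bear the finned aluminium lamp head (+y) and the black receiver head (-y), round, to 52 mm across, centred 110 mm above the table, their fronts facing across a free gap of 136 mm (below it only the rail). Origin: rail centre, underside; the beam runs along its y.
- beam (a point): point on the beam axis midway between lamp and receiver, 110 mm above the table; axes as the bench's (y along the beam). The beam is 8 mm wide.
- stored_red: red-capped cell that already stands in the red tray, same size as the others: leave it alone. Origin: centre of its underside.
- stored_green: green-capped cell that already stands in the green tray, same size as the others: leave it alone. Origin: centre of its underside.
- vial_a: green-capped round vial, 16 mm wide and 37 mm high, standing; bystander
- vial_b: another such vial, standing; bystander
- wash: white bottle with a blue cap, 54 mm wide, 130 mm high, standing; bystander
- beaker: small clear beaker, 50 mm wide, 55 mm high, standing; bystander
- pen: white marker pen with a black cap, 105 mm long, lying along its x; bystander
Not all that is in view belongs to the job. Leave any yellow look-alike of the cell_green alone.

How it is judged:
By the outcome, as a careful person would: the job done as asked, in the order asked, and still so for the second after the job is handed in, while the arm keeps its last pose, push and grip.
It also fails if it takes over 66 s, if anything falls off the work surface, if the arm or the gripper's body presses on something with over 40 N, if the wrist force passes 120 N, or if a joint passes its speed limit or range.

## Working session

There is one attempt and no reset: what is moved stays moved. The work goes in short steps, Python scripts to look and compute and a shell command to move; the robot and the scene stay as the last step left them, time stands still between calls to the robot, and variables do not carry over. Pictures are saved under pics/ and viewed, and the job is handed in when it is done.

```bash
mkdir -p pics
python3 - <<'E'
from workcell import bot
import cv2,numpy as np
s=bot.observe()
for k,v in s.items(): print(k,np.round(v,4))
for n in("scene","top"):
    im=bot.grab_frame(n); cv2.imwrite(f"pics/{n}0.png",im[:,:,::-1]); print(n,bot.camera_info(n))
E
```

```text
clock 0.0
qpos [-1.2462  0.522  -0.0363  1.6     0.0212  1.0211 -0.1128]
qd [ 0.002   0.0011  0.     -0.0007  0.0008  0.0004  0.0008]
joint_efforts [-1.30000e-03 -9.27083e+01  1.97950e+00 -3.69926e+01  1.78000e-02
  8.20000e-03 -1.00000e-04]
position [0.2403 0.5766 0.2026]
tool_rot [-1.5708e+00  1.1000e-03  1.1760e+00]
force [ 0.4058 -0.881   0.3029]
moment [0.0452 0.0163 0.0387]
grip_width 0.0855
scene {'fx': 467.3818504532729, 'fy': 467.3818504532729, 'cx': 328.462917637558, 'cy': 198.42075034826894, 'rvec': array([ 2.27192401,  0.72388024, -0.29958865]), 'tvec': array([-0.41900435, -0.19803914,  1.45489451])}
top {'fx': 409.2503369726308, 'fy': 409.2503369726308, 'cx': 316.0503908791789, 'cy': 195.45803910758096, 'rvec': array([ 2.05601885, -2.12829819,  0.25956853]), 'tvec': array([-0.05198681,  0.57524555,  1.0224459 ])}
```

View pics/scene0.png

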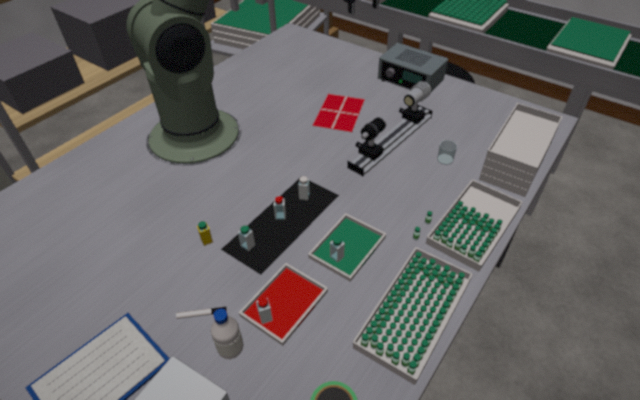

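View pics/top0.png

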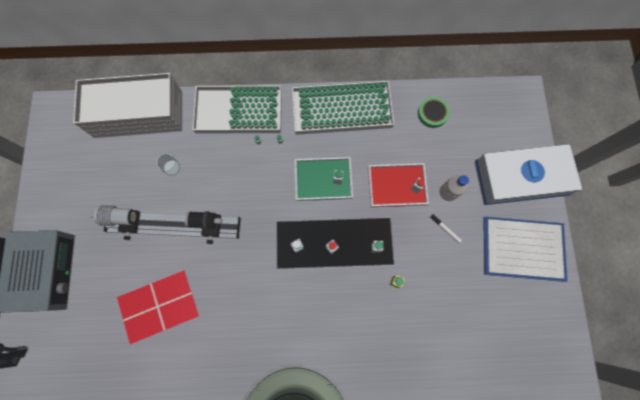

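The scene shows three capped cells on the black mat: green (scene 247,237 / top 378,246), red (280,207 / 332,246) and white (304,188 / 297,245). The yellow cell off the mat (205,232 / 398,281) is the look-alike. The two trays each hold a stored cell at their right end in the top view (338,177 and 418,186). The bench runs from 100,215 to 240,225 in the top view. Next I'll look at enlarged crops.

```bash
cat > h.py <<'E'
import cv2,numpy as np
from workcell import bot
def cam(n):
    c=bot.camera_info(n); K=np.array([[c['fx'],0,c['cx']],[0,c['fy'],c['cy']],[0,0,1]]); R=cv2.Rodrigues(np.array(c['rvec']))[0]; return K,R,np.array(c['tvec'])
def ray(n,uv,z):
    K,R,t=cam(n); o=-R.T@t; d=R.T@np.linalg.inv(K)@np.array([uv[0],uv[1],1.]); return o+d*(z-o[2])/d[2]
def proj(n,p):
    K,R,t=cam(n); q=(R@np.atleast_2d(p).T).T+t; q=(K@q.T).T; return q[:,:2]/q[:,2:]
def crop(im,x0,y0,x1,y1,k): return cv2.resize(im[y0:y1,x0:x1],None,fx=k,fy=k,interpolation=cv2.INTER_CUBIC)
E
python3 - <<'E'
from h import *
t=cv2.imread('pics/top0.png');s=cv2.imread('pics/scene0.png')
cv2.imwrite('pics/c1.png',crop(t,270,210,410,295,5.6))
cv2.imwrite('pics/c2.png',crop(s,190,170,350,280,5))
cv2.imwrite('pics/c3.png',crop(t,85,190,255,260,4.6))
cv2.imwrite('pics/c4.png',crop(t,285,150,440,215,5))
for n in('top','scene'):
    K,R,tt=cam(n); print(n,np.round(-R.T@tt,3))
for k,uv in dict(white=(297,242),red=(332,245),green=(378,244)).items(): print(k,ray('top',uv,.06).round(3))
E
```

```text
top [ 0.309 -0.065  1.131]
scene [ 1.016 -0.703  0.897]
white [ 0.452 -0.018  0.06 ]
red [ 0.441 -0.109  0.06 ]
green [ 0.439 -0.23   0.06 ]
```

View pics/c1.png

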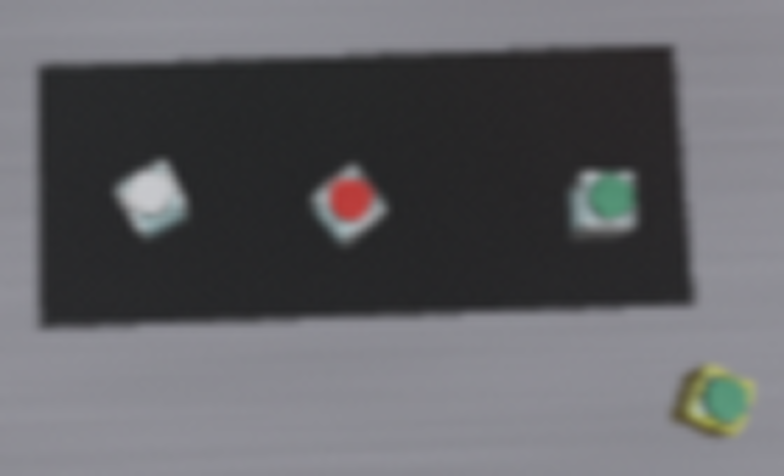

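View pics/c2.png

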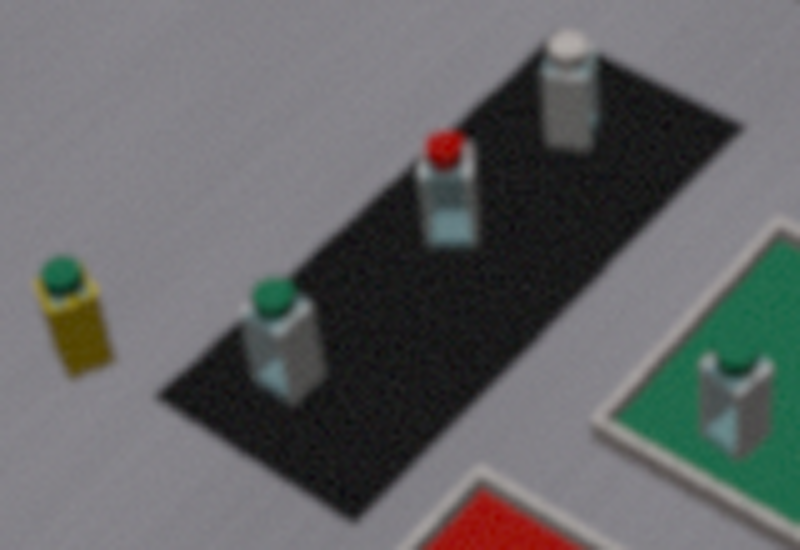

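View pics/c3.png

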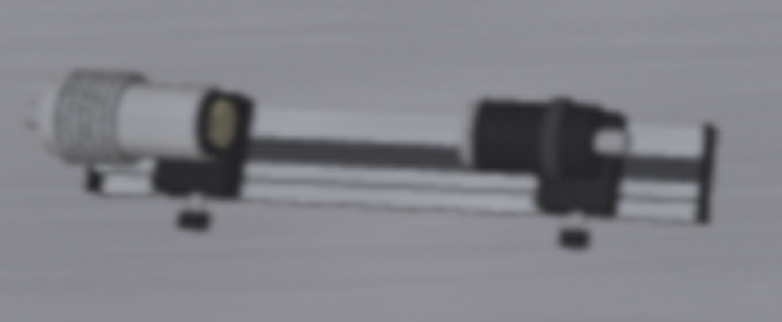

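View pics/c4.png

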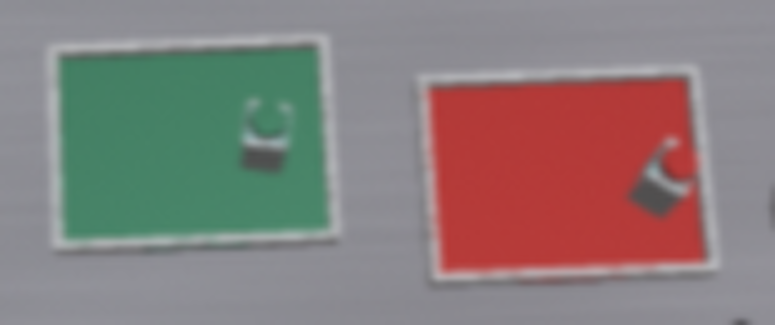

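Run:
```python
from h import *
t=cv2.imread('pics/top0.png');s=cv2.imread('pics/scene0.png')
def grid(im,x0,y0,w,k):
    c=cv2.resize(im[y0:y0+w,x0:x0+w],None,fx=k,fy=k,interpolation=cv2.INTER_NEAREST)
    for i in range(0,w,5):
        cv2.putText(c,str(x0+i),(i*k,9),0,.3,(0,255,255),1);cv2.putText(c,str(y0+i),(0,i*k+9),0,.3,(0,255,255),1)
    return c
A=np.hstack([grid(t,286,234,22,12),grid(t,321,234,22,12),grid(t,367,234,22,12)])
B=np.hstack([grid(s,291,173,32,8),grid(s,266,192,32,8),grid(s,232,221,32,8)])
B=cv2.resize(B,(A.shape[1],int(B.shape[0]*A.shape[1]/B.shape[1])))
cv2.imwrite('pics/c5.png',np.vstack([A,B]))
for p in [(.45,-.02),(.44,-.11),(.44,-.23)]:
    for d in((0,0),(.02,0),(0,.02)): print(p,d,[proj(n,[p[0]+d[0],p[1]+d[1],.052]).round(1) for n in('top','scene')])
```

```text
(0.45, -0.02) (0, 0) [array([[298.1, 243. ]]), array([[304., 184.]])]
(0.45, -0.02) (0.02, 0) [array([[297.9, 235.5]]), array([[310.2, 187.1]])]
(0.45, -0.02) (0, 0.02) [array([[290.5, 243.3]]), array([[308.7, 179.7]])]
(0.44, -0.11) (0, 0) [array([[332.3, 245.6]]), array([[279.1, 202.6]])]
(0.44, -0.11) (0.02, 0) [array([[331.9, 238.1]]), array([[285.3, 205.9]])]
(0.44, -0.11) (0, 0.02) [array([[324.7, 245.9]]), array([[284.1, 198. ]])]
(0.44, -0.23) (0, 0) [array([[377.7, 244.1]]), array([[246.7, 232.3]])]
(0.44, -0.23) (0.02, 0) [array([[377.2, 236.5]]), array([[253. , 236.1]])]
(0.44, -0.23) (0, 0.02) [array([[370.1, 244.3]]), array([[252.4, 227.1]])]
```

View pics/c5.png

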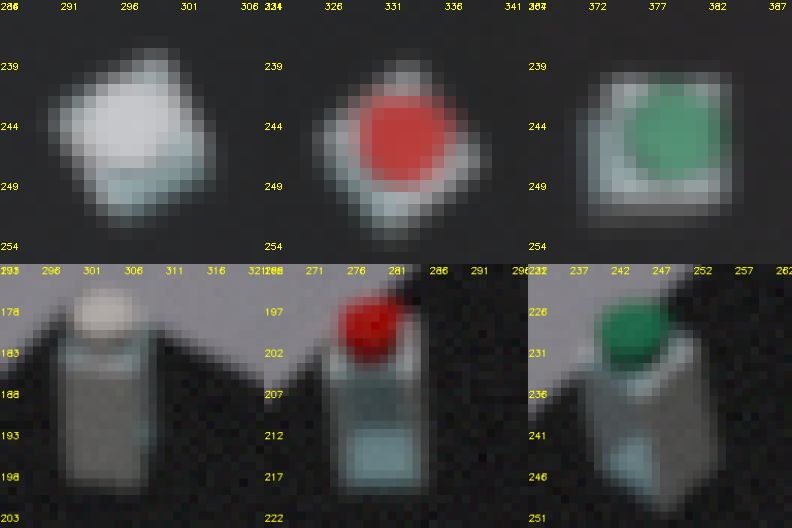

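Run:
```python
from h import *
t=cv2.imread('pics/top0.png');s=cv2.imread('pics/scene0.png')
k=8
capt={'white':(286,234),'red':(321,234),'green':(367,234)}
def cen(im,box,fn):
    x0,y0,x1,y1=box; m=fn(im[y0:y1,x0:x1].astype(float)); v,u=np.nonzero(m); w=m[v,u]; return np.array([u.mean()+x0,v.mean()+y0,len(u)])
for n,(x0,y0) in capt.items():
    g=cv2.resize(t[y0:y0+22,x0:x0+24],None,fx=k,fy=k,interpolation=cv2.INTER_CUBIC).max(2)
    m=(g>85).astype(np.uint8); cs,_=cv2.findContours(m,0,cv2.CHAIN_APPROX_NONE); c=max(cs,key=cv2.contourArea)
    f=lambda p:(np.array(p)+.5)/k-.5+[x0,y0]
    r=cv2.minAreaRect(c); ap=cv2.approxPolyDP(c,10,True)[:,0]
    print(n,'rect',f(r[0]).round(1),np.array(r[1])/k,r[2],'\n poly',f(ap).round(1).tolist(),'\n world z.052',[ray('top',q,.052)[:2].round(4).tolist() for q in f(ap)])
red=lambda a:(a[...,2]>1.6*a[...,1])&(a[...,2]>90)
grn=lambda a:(a[...,1]>1.3*a[...,2])&(a[...,1]>60)&(a[...,1]>1.1*a[...,0])
wht=lambda a:(a.min(2)>165)
for n,fn,bt,bs in(('red',red,(321,234,345,256),(266,190,298,215)),('green',grn,(367,234,391,256),(232,218,264,240)),('white',wht,(286,234,310,256),(293,173,315,190))):
    a=cen(t,bt,fn);b=cen(s,bs,(lambda a:a.min(2)>140) if n=='white' else fn)
    P=[]
    for nm in('top','scene'):
        K,R,tt=cam(nm);P.append(K@np.c_[R,tt])
    X=cv2.triangulatePoints(P[0],P[1],a[:2],b[:2]).ravel();X=X[:3]/X[3]
    print(n,a.round(1),b.round(1),'tri',X.round(4),'z.064',ray('top',a[:2],.064)[:2].round(4),'scene z.058',ray('scene',b[:2],.058)[:2].round(4))
```

```text
white rect [296.8 245. ] [11.74243736 11.3868618 ] 61.69924545288086 
 poly [[298.9, 238.1], [290.1, 243.2], [295.3, 251.7], [302.8, 247.8]] 
 world z.052 [[0.4631, -0.0226], [0.4503, 0.0011], [0.4274, -0.0123], [0.4369, -0.0322]]
red rect [331.7 246.1] [11.36348438 11.24154282] 52.4314079284668 
 poly [[333.1, 239.1], [325.2, 244.8], [330.6, 252.8], [338.6, 247.2]] 
 world z.052 [[0.4573, -0.1129], [0.4428, -0.0914], [0.4213, -0.1047], [0.4353, -0.1264]]
green rect [377.3 245.4] [11.25 12.  ] 90.0 
 poly [[373.4, 240.2], [371.3, 244.2], [372.1, 250.3], [382.6, 250.3], [382.7, 240.4]] 
 world z.052 [[0.4506, -0.2195], [0.4402, -0.2131], [0.4241, -0.214], [0.4231, -0.2416], [0.4491, -0.2439]]
red [332.2 244.8  46. ] [278.4 198.9  46. ] tri [ 0.44   -0.1101  0.0655] z.064 [ 0.4407 -0.1095] scene z.058 [ 0.4344 -0.1053]
green [379.  244.7  48. ] [244.3 229.   54. ] tri [ 0.4366 -0.2318  0.0636] z.064 [ 0.4368 -0.2315] scene z.058 [ 0.4325 -0.2289]
white [296.3 244.   47. ] [303.5 178.1  32. ] tri [ 0.4457 -0.0159  0.0677] z.064 [ 0.4461 -0.0159] scene z.058 [ 0.4391 -0.0077]
```

Run:
```python
from h import *
t=cv2.imread('pics/top0.png');s=cv2.imread('pics/scene0.png')
a=t.astype(float)
red=((a[...,2]>1.8*a[...,1])&(a[...,2]>90)); grn=((a[...,1]>1.3*a[...,2])&(a[...,1]>60))
for n,m,b in(('red',red,(360,155,440,215)),('green',grn,(285,150,360,210))):
    x0,y0,x1,y1=b; mm=m[y0:y1,x0:x1].astype(np.uint8); cs,_=cv2.findContours(mm,0,2); c=max(cs,key=cv2.contourArea); h=cv2.convexHull(c)+np.array([x0,y0]); q=cv2.approxPolyDP(h,4,True)[:,0]
    w=np.array([ray('top',p,.004)[:2] for p in q]); print(n,q.tolist(),w.round(3).tolist(),'mean',w.mean(0).round(4))
def grid(im,x0,y0,w,h,k):
    c=cv2.resize(im[y0:y0+h,x0:x0+w],None,fx=k,fy=k,interpolation=cv2.INTER_CUBIC)
    for i in range(0,w,10): cv2.putText(c,str(x0+i),(i*k,9),0,.3,(0,255,255),1);cv2.line(c,(i*k,0),(i*k,3),(0,255,255),1)
    for i in range(0,h,10): cv2.putText(c,str(y0+i),(0,i*k+4),0,.3,(0,255,255),1)
    return c
cv2.imwrite('pics/c6.png',grid(t,88,195,160,50,5)); cv2.imwrite('pics/c7.png',grid(s,340,70,110,110,5))
# scene base edges of cells
for n,p in dict(white=[(297.3,199),(307,199.6)],red=[(274.5,218.2),(285,218.7)],greenL=[(238.5,245),(248,250.5)],greenR=[(248,250.5),(255,244.5)]).items():
    w=[ray('scene',q,.001)[:2] for q in p]; d=w[1]-w[0]; print(n,np.round(w,3).tolist(),np.linalg.norm(d).round(4),np.degrees(np.arctan2(d[1],d[0])).round(1))
```

```text
red [[421, 166], [425, 201], [373, 202], [371, 168]] [[0.667, -0.378], [0.563, -0.38], [0.565, -0.232], [0.666, -0.234]] mean [ 0.6152 -0.306 ]
green [[347, 160], [349, 195], [298, 196], [297, 162]] [[0.693, -0.166], [0.588, -0.166], [0.59, -0.021], [0.692, -0.021]] mean [ 0.6405 -0.0932]
white [[0.437, -0.036], [0.459, -0.022]] 0.0262 30.3
red [[0.431, -0.124], [0.455, -0.11]] 0.0273 31.6
greenL [[0.416, -0.243], [0.447, -0.243]] 0.0306 1.4
greenR [[0.447, -0.243], [0.448, -0.219]] 0.0238 86.6
```

View pics/c6.png

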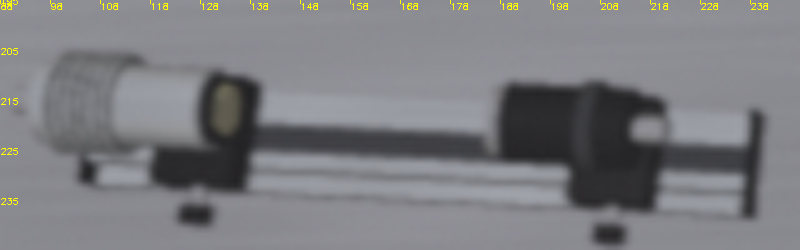

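View pics/c7.png

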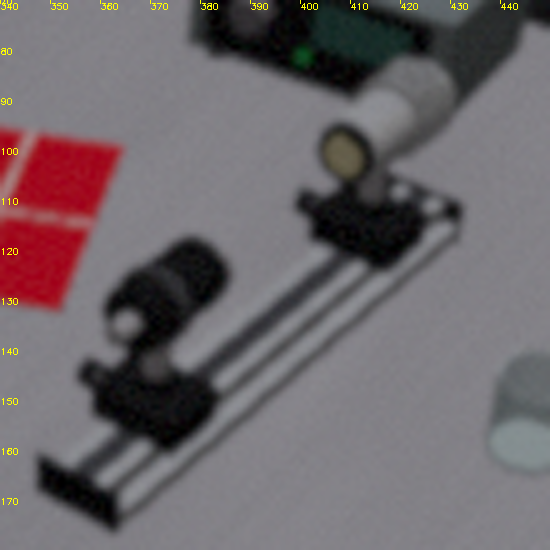

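Run:
```python
from h import *
P=[]
for nm in('top','scene'):
    K,R,tt=cam(nm);P.append(K@np.c_[R,tt])
def tri(a,b):
    X=cv2.triangulatePoints(P[0],P[1],np.array(a,float),np.array(b,float)).ravel();return X[:3]/X[3]
print('lamp lens',tri((133.4,216.6),(408.8,101)))
L=ray('top',(133.4,216.6),.11);Rv=ray('top',(186.2,219),.11);d=L-Rv
print(L,Rv,np.linalg.norm(d),np.degrees(np.arctan2(d[1],d[0])),(L+Rv)/2)
f=lambda x,y:(88+x/5-.4,195+y/5-.4)
# rail edges in top at z=.026: upper(+x) edge and lower(-x)
for p,q in(((262,93),(745,112)),((262,191),(560,207)),((262,191),(745,214)),((98,186),(745,214)),((262,126),(480,138)),((262,150),(480,160))):
    a=ray('top',f(*p),.026);b=ray('top',f(*q),.026);d=a-b;print(p,q,a.round(4)[:2],b.round(4)[:2],np.degrees(np.arctan2(d[1],d[0])).round(2))
# scene rail far edge (+x top edge), z .026
g=lambda x,y:(340+x/5-.4,70+y/5-.4)
for p,q,z in(((118,505),(458,222),.026),((120,528),(460,235),0.),((215,395),(400,255),.026)):
    a=ray('scene',g(*p),z);b=ray('scene',g(*q),z);d=b-a;print('scene',a.round(4)[:2],b.round(4)[:2],np.degrees(np.arctan2(d[1],d[0])).round(2),np.linalg.norm(d))
# lamp barrel & receiver silhouettes mid at z .11
for nm,p,q in(('lamp barrel',(150,68),(150,147)),('recv',(520,85),(520,160)),('fin',(80,52),(80,153))):
    a=ray('top',f(*p),.11);b=ray('top',f(*q),.11);print(nm,a.round(4)[:2],b.round(4)[:2],((a+b)/2).round(4)[:2])
```

```text
lamp lens [0.52512422 0.39514186 0.1099218 ]
[0.52408701 0.39421452 0.11      ] [0.51322367 0.25977454 0.11      ] 0.13487816603110658 85.38028482602364 [0.51865534 0.32699453 0.11      ]
(262, 93) (745, 112) [0.5507 0.4145] [0.5309 0.1482] 85.73
(262, 191) (560, 207) [0.4962 0.4107] [0.4818 0.2481] 84.94
(262, 191) (745, 214) [0.4962 0.4107] [0.4744 0.1475] 85.29
(98, 186) (745, 214) [0.502  0.5003] [0.4744 0.1475] 85.53
(262, 126) (480, 138) [0.5322 0.4132] [0.5214 0.2932] 84.84
(262, 150) (480, 160) [0.5188 0.4123] [0.5092 0.2927] 85.37
scene [0.5339 0.1386] [0.5664 0.49  ] 84.72 0.3528351498705429
scene [0.5309 0.148 ] [0.5606 0.5133] 85.35 0.3664932831133748
scene [0.5288 0.2523] [0.5528 0.4373] 82.6 0.18652603896649184
lamp barrel [0.5474 0.4362] [0.5064 0.4328] [0.5269 0.4345]
recv [0.5319 0.2468] [0.4932 0.2453] [0.5126 0.2461]
fin [0.557  0.4727] [0.5045 0.4679] [0.5308 0.4703]
```

```bash
cat > d.py <<'E'
import sys; from h import *
from scipy.spatial.transform import Rotation as Ro
s=bot.observe(); R=Ro.from_euler('xyz',s['tool_rot']).as_matrix(); p=np.array(s['position'])
az=np.degrees(np.arctan2(R[1,0],R[0,0]))
print('t',round(s['clock'],2),'p',p.round(4),'az',az.round(2),'tilt',np.degrees(np.arccos(-R[2,1])).round(2),'F',np.round(s['force'],1),'w',round(s['grip_width'],4))
a=list(map(float,sys.argv[1:]))
for i in range(0,len(a),4):
    x,y,z,t=a[i:i+4]; d=R.T@(np.array([x,y,z])-p)*1000; dy=(az-t+180)%360-180
    print(a[i:i+4],'dx %.1f dy %.1f dz %.1f yaw %.4f (%.1f deg)'%(*d,np.radians(dy),dy))
E
python3 d.py .42 .2 .2 50 .4403 -.11 .15 32
```

```text
t 0.1 p [0.2403 0.5766 0.2027] az 67.38 tilt 0.06 F [-0.2  0.8 -0.2] w 0.0855
[0.42, 0.2, 0.2, 50.0] dx -278.5 dy 3.0 dz -310.7 yaw 0.3033 (17.4 deg)
[0.4403, -0.11, 0.15, 32.0] dx -556.8 dy 53.3 dz -448.7 yaw 0.6175 (35.4 deg)
```

The yellow-glass cell (top 398,281; scene 205,232) is the look-alike: it has a green cap but stands off the mat. The real cell_green stands on the mat at top 378,246, with clear and frosted glass. Crops c1 and c2 confirm both. I'll move to the red cell first, through a waypoint that stays clear of the bench.

```bash
python3 -m crank '[{"hand":0,"dx":-70,"dy":0,"dz":-78,"yaw":0.08},{"hand":0,"dx":-140,"dy":0,"dz":-155,"yaw":0.16},{"hand":0,"dx":-210,"dy":2,"dz":-233,"yaw":0.24},{"hand":0,"dx":-278,"dy":3,"dz":-311,"yaw":0.3},{"hand":0,"dx":-278,"dy":3,"dz":-311,"yaw":0.3},{"hand":0,"dx":-278,"dy":3,"dz":-311,"yaw":0.3},{"hand":0,"dx":-278,"dy":3,"dz":-311,"yaw":0.3},{"hand":0,"dx":-278,"dy":3,"dz":-311,"yaw":0.3},{"hand":0,"dx":-278,"dy":3,"dz":-311,"yaw":0.3},{"hand":0,"dx":-278,"dy":3,"dz":-311,"yaw":0.3},{"hand":0,"dx":-278,"dy":3,"dz":-311,"yaw":0.3},{"hand":0,"dx":-278,"dy":3,"dz":-311,"yaw":0.3}]' 25; python3 d.py .4403 -.11 .13 32
```

```text
clock: 1.1
position: [0.4213, 0.1985, 0.2002]
tool_rot: [-1.571, 0.0, 0.872]
force: [0.5, 1.9, 0.3]
grip_width: 0.0851
t 1.1 p [0.4213 0.1985 0.2002] az 49.94 tilt 0.02 F [0.5 1.9 0.3] w 0.0851
[0.4403, -0.11, 0.13, 32.0] dx -223.9 dy 70.3 dz -213.1 yaw 0.3131 (17.9 deg)
```

```bash
python3 -m crank '[{"hand":0.3,"dx":-224,"dy":60,"dz":-213,"yaw":0.313},{"hand":0.3,"dx":-224,"dy":60,"dz":-213,"yaw":0.313},{"hand":0.3,"dx":-224,"dy":60,"dz":-213,"yaw":0.313},{"hand":0.3,"dx":-224,"dy":60,"dz":-213,"yaw":0.313},{"hand":0.3,"dx":-224,"dy":60,"dz":-213,"yaw":0.313},{"hand":0.3,"dx":-224,"dy":60,"dz":-213,"yaw":0.313},{"hand":0.3,"dx":-224,"dy":60,"dz":-213,"yaw":0.313},{"hand":0.3,"dx":-224,"dy":60,"dz":-213,"yaw":0.313},{"hand":0.3,"dx":-224,"dy":60,"dz":-213,"yaw":0.313},{"hand":0.3,"dx":-224,"dy":60,"dz":-213,"yaw":0.313},{"hand":0.3,"dx":-224,"dy":60,"dz":-213,"yaw":0.313},{"hand":0.3,"dx":-224,"dy":60,"dz":-213,"yaw":0.313}]'; python3 d.py .4403 -.11 .017 32
python3 - <<'E'
from h import *
t=bot.grab_frame('top')[:,:,::-1];s=bot.grab_frame('scene')[:,:,::-1]
cv2.imwrite('pics/c8.png',np.hstack([crop(t,280,190,380,290,4),crop(s,230,110,330,210,4)]))
E
```

```text
clock: 2.1
position: [0.441, -0.1063, 0.1403]
tool_rot: [-1.57, -0.0, 0.565]
force: [-0.4, 0.4, -0.5]
grip_width: 0.0596
t 2.1 p [ 0.441  -0.1063  0.1403] az 32.39 tilt 0.02 F [-0.4  0.4 -0.5] w 0.0596
[0.4403, -0.11, 0.017, 32.0] dx -2.6 dy 123.3 dz -2.8 yaw 0.0067 (0.4 deg)
```

View pics/c8.png

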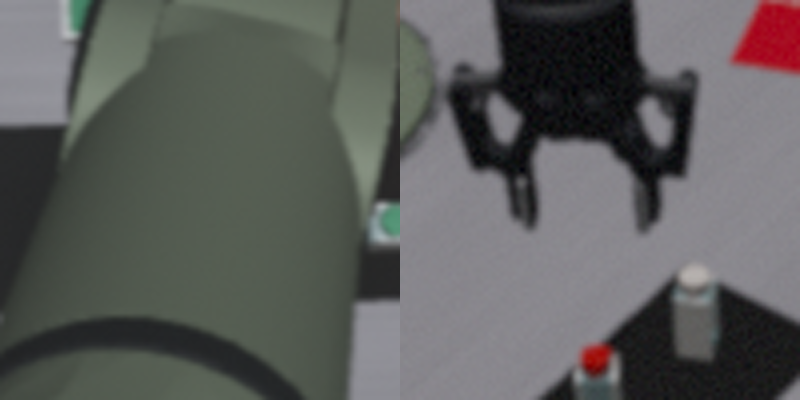

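```bash
python3 -m crank '[{"hand":0.3,"dx":-1,"dy":12,"dz":-1,"yaw":0.005},{"hand":0.3,"dx":-2.5,"dy":25,"dz":-2.8,"yaw":0.005},{"hand":0.3,"dx":-2.5,"dy":38,"dz":-2.8,"yaw":0.005},{"hand":0.3,"dx":-2.5,"dy":50,"dz":-2.8,"yaw":0.005},{"hand":0.3,"dx":-2.5,"dy":50,"dz":-2.8,"yaw":0.005},{"hand":0.3,"dx":-2.5,"dy":50,"dz":-2.8,"yaw":0.005}]'; python3 d.py .4403 -.11 .017 32
```

```text
clock: 2.7
position: [0.44, -0.111, 0.0902]
tool_rot: [-1.57, 0.001, 0.559]
force: [0.2, 0.3, 0.2]
grip_width: 0.0595
t 2.7 p [ 0.44   -0.111   0.0902] az 32.01 tilt 0.05 F [0.2 0.3 0.2] w 0.0595
[0.4403, -0.11, 0.017, 32.0] dx 0.8 dy 73.2 dz 0.6 yaw 0.0002 (0.0 deg)
```

Run:
```python
from h import *
s=bot.grab_frame('scene')[:,:,::-1]
cv2.imwrite('pics/c9.png',crop(s,235,145,325,225,7))
```

```text
(no output)
```

View pics/c9.png

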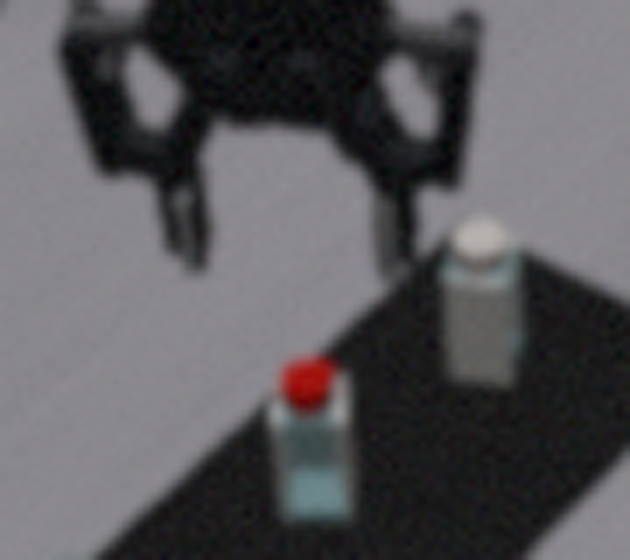

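Run:
```python
from h import *
for z in(.08,.09,.1,.11): 
  q=proj('scene',[.44,-.111,z])[0]; print(z,q,(q-[235,145])*7)
j=np.array([np.cos(.559),np.sin(.559),0])*.03
for sg in(-1,1): q=proj('scene',np.array([.44,-.111,.098])+sg*j)[0]; print((q-[235,145])*7)
for z in (0.001,.052,.064): print((proj('scene',[.4403,-.11,z])[0]-[235,145])*7)
```

```text
0.08 [277.95597291 194.9558328 ] [300.69181035 349.69082963]
0.09 [277.63327051 192.0776645 ] [298.43289359 329.54365153]
0.1 [277.30653722 189.16354477] [296.14576052 309.14481342]
0.11 [276.97569702 186.21279577] [293.82987914 288.48957041]
[211.3275914  309.85370745]
[382.07556663 316.64381626]
[319.95179158 499.23745699]
[309.29646073 403.51576044]
[306.69288232 380.12662817]
```

```bash
python3 -m crank '[{"hand":0.3,"dx":0.5,"dy":12,"dz":0.5,"yaw":0},{"hand":0.3,"dx":0.5,"dy":26,"dz":0.5,"yaw":0},{"hand":0.3,"dx":0.5,"dy":40,"dz":0.5,"yaw":0},{"hand":0.3,"dx":0.5,"dy":54,"dz":0.5,"yaw":0},{"hand":0.3,"dx":0.5,"dy":65,"dz":0.5,"yaw":0},{"hand":0.3,"dx":0.5,"dy":65,"dz":0.5,"yaw":0},{"hand":0.3,"dx":0.5,"dy":65,"dz":0.5,"yaw":0}]'; python3 d.py .4403 -.11 .017 32;python3 - <<'E'
from h import *
s=bot.grab_frame('scene')[:,:,::-1]
cv2.imwrite('pics/c10.png',crop(s,235,145,325,225,7))
E
```

```text
clock: 3.33
position: [0.4405, -0.1107, 0.0257]
tool_rot: [-1.571, -0.0, 0.558]
force: [-0.1, -0.2, 0.4]
grip_width: 0.0599
t 3.33 p [ 0.4405 -0.1107  0.0257] az 31.98 tilt 0.0 F [-0.1 -0.2  0.4] w 0.0599
[0.4403, -0.11, 0.017, 32.0] dx 0.2 dy 8.7 dz 0.7 yaw -0.0004 (-0.0 deg)
```

View pics/c10.png

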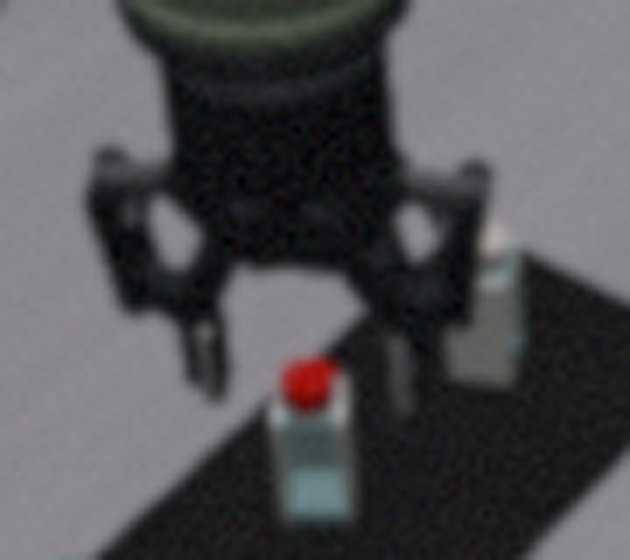

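```bash
python3 -m crank '[{"hand":0.3,"dx":0,"dy":5,"dz":0.5,"yaw":0},{"hand":0.3,"dx":0,"dy":10,"dz":0.5,"yaw":0},{"hand":0.3,"dx":0,"dy":15,"dz":0.5,"yaw":0},{"hand":0.3,"dx":0,"dy":15,"dz":0.5,"yaw":0}]'; python3 d.py .4403 -.11 .017 32;python3 - <<'E'
from h import *
s=bot.grab_frame('scene')[:,:,::-1]
cv2.imwrite('pics/c11.png',crop(s,235,145,325,225,7))
E
```

```text
clock: 3.72
position: [0.4397, -0.1103, 0.0095]
tool_rot: [-1.57, 0.001, 0.558]
force: [-0.3, 0.7, 0.1]
grip_width: 0.0598
t 3.72 p [ 0.4397 -0.1103  0.0095] az 31.97 tilt 0.05 F [-0.3  0.7  0.1] w 0.0598
[0.4403, -0.11, 0.017, 32.0] dx 0.7 dy -7.5 dz -0.1 yaw -0.0006 (-0.0 deg)
```

View pics/c11.png

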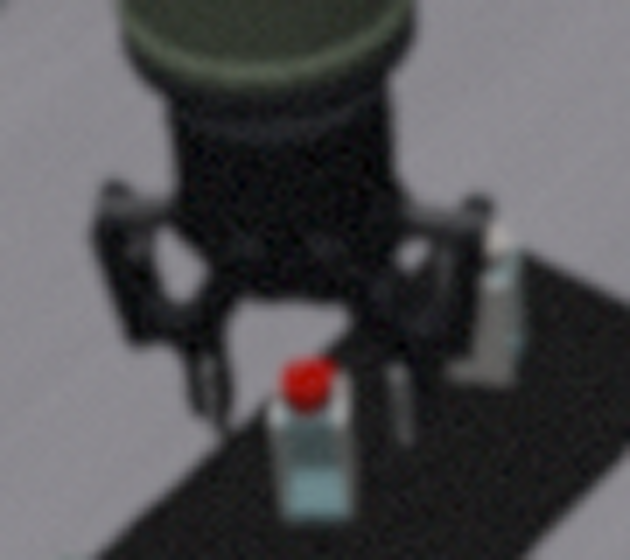

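```bash
python3 -m crank '[{"hand":0.5,"dx":0.3,"dy":0,"dz":0,"yaw":0},{"hand":0.6,"dx":0.3,"dy":0,"dz":0,"yaw":0},{"hand":0.7,"dx":0.3,"dy":0,"dz":0,"yaw":0},{"hand":0.75,"dx":0.3,"dy":0,"dz":0,"yaw":0},{"hand":0.8,"dx":0.3,"dy":0,"dz":0,"yaw":0},{"hand":0.9,"dx":0.3,"dy":0,"dz":0,"yaw":0},{"hand":1,"dx":0.3,"dy":0,"dz":0,"yaw":0},{"hand":1,"dx":0.3,"dy":0,"dz":0,"yaw":0}]' 25; python3 d.py;python3 - <<'E'
from h import *
s=bot.grab_frame('scene')[:,:,::-1]
cv2.imwrite('pics/c12.png',crop(s,235,145,325,225,7))
E
```

```text
clock: 4.43
position: [0.4404, -0.1103, 0.0104]
tool_rot: [-1.571, -0.0, 0.558]
force: [-0.9, -0.1, 6.2]
grip_width: 0.024
t 4.43 p [ 0.4404 -0.1103  0.0104] az 31.97 tilt 0.02 F [-0.9 -0.1  6.2] w 0.024
```

View pics/c12.png

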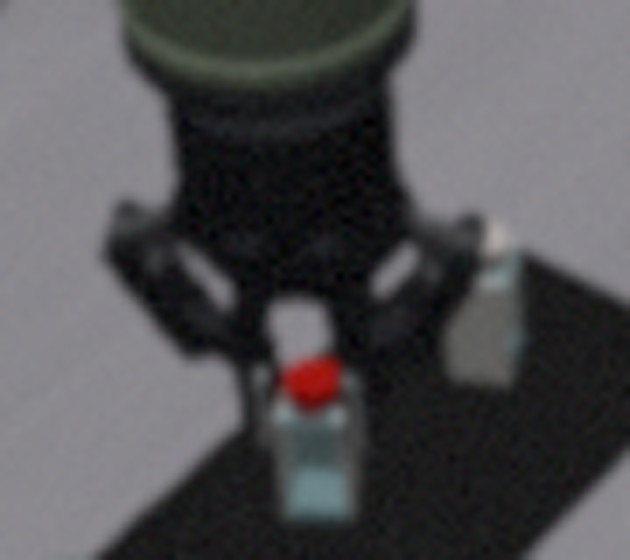

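```bash
python3 -m crank '[{"hand":1,"dx":0,"dy":-4,"dz":0,"yaw":0},{"hand":1,"dx":0,"dy":-12,"dz":0,"yaw":0},{"hand":1,"dx":0,"dy":-25,"dz":0,"yaw":0},{"hand":1,"dx":0,"dy":-40,"dz":0,"yaw":0},{"hand":1,"dx":0,"dy":-58,"dz":0,"yaw":0},{"hand":1,"dx":0,"dy":-76,"dz":0,"yaw":0},{"hand":1,"dx":0,"dy":-92,"dz":0,"yaw":0},{"hand":1,"dx":0,"dy":-100,"dz":0,"yaw":0},{"hand":1,"dx":0,"dy":-100,"dz":0,"yaw":0}]'; python3 d.py .615 -.268 .11 0;python3 - <<'E'
from h import *
s=bot.grab_frame('scene')[:,:,::-1]
cv2.imwrite('pics/c13.png',crop(s,235,125,325,215,6))
E
```

```text
clock: 5.23
position: [0.4411, -0.1102, 0.1119]
tool_rot: [-1.572, -0.002, 0.558]
force: [0.1, 0.1, -1.1]
grip_width: 0.0244
t 5.23 p [ 0.4411 -0.1102  0.1119] az 31.98 tilt 0.16 F [ 0.1  0.1 -1.1] w 0.0244
[0.615, -0.268, 0.11, 0.0] dx 63.9 dy 2.3 dz -225.9 yaw 0.5581 (32.0 deg)
```

View pics/c13.png

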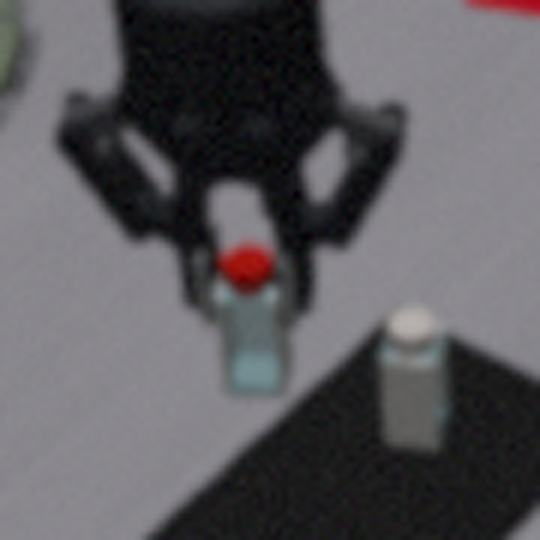

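```bash
python3 -m crank '[{"hand":1,"dx":3,"dy":0,"dz":-10,"yaw":0.03},{"hand":1,"dx":9,"dy":0,"dz":-32,"yaw":0.09},{"hand":1,"dx":17,"dy":1,"dz":-60,"yaw":0.16},{"hand":1,"dx":26,"dy":1,"dz":-92,"yaw":0.24},{"hand":1,"dx":35,"dy":2,"dz":-124,"yaw":0.32},{"hand":1,"dx":44,"dy":2,"dz":-156,"yaw":0.4},{"hand":1,"dx":52,"dy":2,"dz":-184,"yaw":0.47},{"hand":1,"dx":58,"dy":2,"dz":-206,"yaw":0.52},{"hand":1,"dx":62,"dy":2,"dz":-220,"yaw":0.55},{"hand":1,"dx":64,"dy":2,"dz":-226,"yaw":0.558},{"hand":1,"dx":64,"dy":2,"dz":-226,"yaw":0.558},{"hand":1,"dx":64,"dy":2,"dz":-226,"yaw":0.558}]'; python3 d.py .615 -.268 .0135 0;python3 - <<'E'
from h import *
s=bot.grab_frame('scene')[:,:,::-1]
cv2.imwrite('pics/c14.png',crop(s,220,190,360,350,4))
E
```

```text
clock: 6.28
position: [0.6135, -0.2678, 0.1071]
tool_rot: [-1.57, 0.002, 0.0]
force: [0.6, 1.0, -0.8]
grip_width: 0.0243
t 6.28 p [ 0.6135 -0.2678  0.1071] az 0.02 tilt 0.09 F [ 0.6  1.  -0.8] w 0.0243
[0.615, -0.268, 0.0135, 0.0] dx 1.6 dy 93.6 dz -0.2 yaw 0.0003 (0.0 deg)
```

View pics/c14.png

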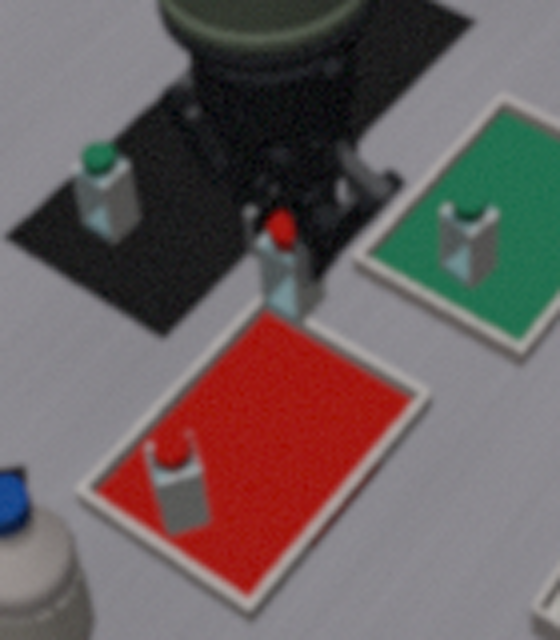

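```bash
python3 -m crank '[{"hand":1,"dx":0.5,"dy":8,"dz":0,"yaw":0},{"hand":1,"dx":1.5,"dy":22,"dz":0,"yaw":0},{"hand":1,"dx":1.5,"dy":40,"dz":0,"yaw":0},{"hand":1,"dx":1.5,"dy":58,"dz":0,"yaw":0},{"hand":1,"dx":1.5,"dy":72,"dz":0,"yaw":0},{"hand":1,"dx":1.5,"dy":82,"dz":0,"yaw":0},{"hand":1,"dx":1.5,"dy":86,"dz":0,"yaw":0},{"hand":1,"dx":1.5,"dy":88,"dz":0,"yaw":0},{"hand":1,"dx":1.5,"dy":88,"dz":0,"yaw":0},{"hand":1,"dx":1.5,"dy":88,"dz":0,"yaw":0}]'; python3 d.py .615 -.268 .0135 0
```

```text
clock: 7.17
position: [0.6161, -0.2683, 0.0209]
tool_rot: [-1.571, -0.001, -0.0]
force: [-0.2, -0.2, -0.2]
grip_width: 0.0247
t 7.17 p [ 0.6161 -0.2683  0.0209] az -0.01 tilt 0.06 F [-0.2 -0.2 -0.2] w 0.0247
[0.615, -0.268, 0.0135, 0.0] dx -1.1 dy 7.4 dz 0.3 yaw -0.0001 (-0.0 deg)
```

```bash
python3 -m crank '[{"hand":1,"dx":0,"dy":1,"dz":0,"yaw":0},{"hand":1,"dx":0,"dy":2,"dz":0,"yaw":0},{"hand":1,"dx":0,"dy":2,"dz":0,"yaw":0}]'; python3 d.py
```

```text
clock: 7.42
position: [0.6159, -0.268, 0.0184]
tool_rot: [-1.571, -0.0, 0.0]
force: [0.1, -0.0, -0.9]
grip_width: 0.0245
t 7.42 p [ 0.6159 -0.268   0.0184] az 0.0 tilt 0.02 F [ 0.1 -0.  -0.9] w 0.0245
```

```bash
python3 -m crank '[{"hand":1,"dx":0,"dy":1,"dz":0,"yaw":0},{"hand":1,"dx":0,"dy":2,"dz":0,"yaw":0},{"hand":1,"dx":0,"dy":2,"dz":0,"yaw":0}]'; python3 -m crank '[{"hand":1,"dx":0,"dy":0.7,"dz":0,"yaw":0},{"hand":1,"dx":0,"dy":1.4,"dz":0,"yaw":0},{"hand":1,"dx":0,"dy":1.4,"dz":0,"yaw":0}]'
```

```text
clock: 7.67
position: [0.6156, -0.268, 0.016]
tool_rot: [-1.571, 0.0, -0.0]
force: [-0.8, 0.2, -0.7]
grip_width: 0.0244
clock: 7.92
position: [0.6157, -0.268, 0.0146]
tool_rot: [-1.571, 0.0, -0.0]
force: [0.9, -0.9, -0.1]
grip_width: 0.0244
```

```bash
python3 -m crank '[{"hand":1,"dx":0,"dy":0.5,"dz":0,"yaw":0},{"hand":1,"dx":0,"dy":1,"dz":0,"yaw":0},{"hand":1,"dx":0,"dy":1,"dz":0,"yaw":0}]'; python3 d.py
python3 - <<'E'
from h import *
s=bot.grab_frame('scene')[:,:,::-1]
cv2.imwrite('pics/c15.png',crop(s,240,210,340,320,5))
E
```

```text
clock: 8.17
position: [0.6157, -0.2681, 0.0137]
tool_rot: [-1.571, 0.0, -0.0]
force: [0.8, 0.1, -0.8]
grip_width: 0.0246
t 8.17 p [ 0.6157 -0.2681  0.0137] az -0.0 tilt 0.0 F [ 0.8  0.1 -0.8] w 0.0246
```

View pics/c15.png

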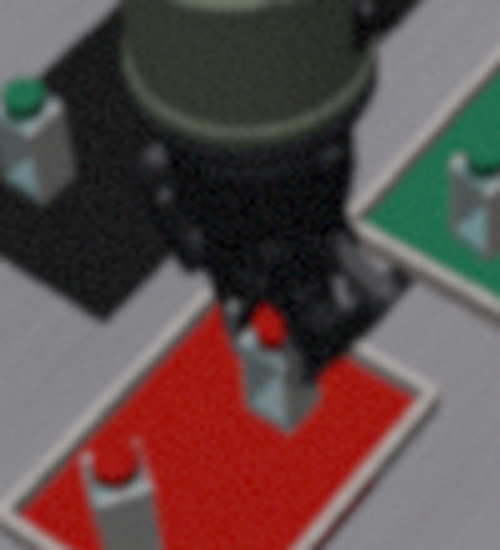

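```bash
python3 -m crank '[{"hand":1,"dx":0,"dy":0.4,"dz":0,"yaw":0},{"hand":1,"dx":0,"dy":0.8,"dz":0,"yaw":0},{"hand":1,"dx":0,"dy":0.8,"dz":0,"yaw":0}]';python3 -m crank '[{"hand":1,"dx":0,"dy":0.4,"dz":0,"yaw":0},{"hand":1,"dx":0,"dy":0.8,"dz":0,"yaw":0},{"hand":1,"dx":0,"dy":0.8,"dz":0,"yaw":0}]'
```

```text
clock: 8.47
position: [0.6157, -0.268, 0.0129]
tool_rot: [-1.571, 0.0, -0.0]
force: [-0.0, -0.4, -0.3]
grip_width: 0.0243
clock: 8.72
position: [0.6157, -0.268, 0.0121]
tool_rot: [-1.571, 0.0, -0.0]
force: [0.5, 0.1, -0.7]
grip_width: 0.0247
```

```bash
python3 -m crank '[{"hand":1,"dx":0,"dy":0.4,"dz":0,"yaw":0},{"hand":1,"dx":0,"dy":0.8,"dz":0,"yaw":0},{"hand":1,"dx":0,"dy":0.8,"dz":0,"yaw":0}]';python3 -m crank '[{"hand":1,"dx":0,"dy":0.4,"dz":0,"yaw":0},{"hand":1,"dx":0,"dy":0.8,"dz":0,"yaw":0},{"hand":1,"dx":0,"dy":0.8,"dz":0,"yaw":0}]'
```

```text
clock: 8.97
position: [0.6157, -0.2681, 0.0115]
tool_rot: [-1.571, -0.0, -0.0]
force: [-0.8, 0.3, 1.3]
grip_width: 0.0243
clock: 9.22
position: [0.6158, -0.2682, 0.0114]
tool_rot: [-1.571, -0.0, -0.0]
force: [-4.1, 1.8, 13.1]
grip_width: 0.0244
```

```bash
python3 -m crank '[{"hand":1,"dx":0,"dy":-0.4,"dz":0,"yaw":0},{"hand":1,"dx":0,"dy":-0.7,"dz":0,"yaw":0},{"hand":1,"dx":0,"dy":-0.7,"dz":0,"yaw":0}]';python3 -m crank '[{"hand":0.65,"dx":0,"dy":0,"dz":0,"yaw":0},{"hand":0.6,"dx":0,"dy":0,"dz":0,"yaw":0},{"hand":0.5,"dx":0,"dy":0,"dz":0,"yaw":0},{"hand":0.45,"dx":0,"dy":0,"dz":0,"yaw":0},{"hand":0.4,"dx":0,"dy":0,"dz":0,"yaw":0},{"hand":0.4,"dx":0,"dy":0,"dz":0,"yaw":0}]'
python3 - <<'E'
from h import *
s=bot.grab_frame('scene')[:,:,::-1]
cv2.imwrite('pics/c16.png',crop(s,240,210,340,320,5))
E
```

```text
clock: 9.47
position: [0.6157, -0.2681, 0.0114]
tool_rot: [-1.571, -0.0, -0.0]
force: [-1.8, 0.9, 5.7]
grip_width: 0.0243
clock: 9.97
position: [0.6157, -0.2681, 0.0113]
tool_rot: [-1.571, 0.0, -0.0]
force: [0.5, -0.9, -0.2]
grip_width: 0.0514
```

View pics/c16.png

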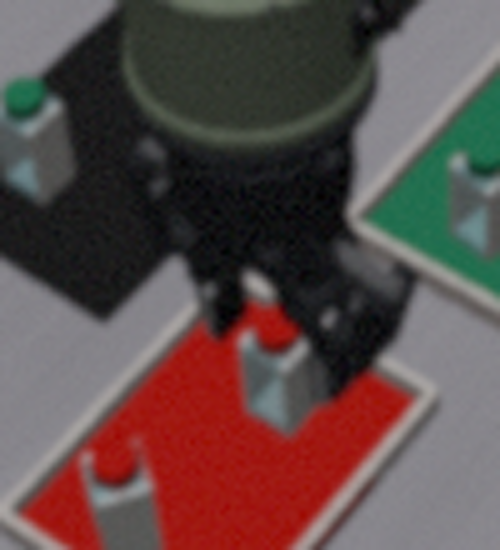

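Red stands in its tray with the fingers open. I'll go straight up, then across to green.

```bash
python3 -m crank '[{"hand":0.4,"dx":0,"dy":-10,"dz":0,"yaw":0},{"hand":0.4,"dx":0,"dy":-30,"dz":0,"yaw":0},{"hand":0.3,"dx":0,"dy":-60,"dz":0,"yaw":0},{"hand":0.3,"dx":0,"dy":-95,"dz":0,"yaw":0},{"hand":0.3,"dx":0,"dy":-115,"dz":0,"yaw":0},{"hand":0.3,"dx":0,"dy":-115,"dz":0,"yaw":0},{"hand":0.3,"dx":0,"dy":-115,"dz":0,"yaw":0}]'; python3 d.py .4367 -.2315 .11 -2
```

```text
clock: 10.6
position: [0.6164, -0.2682, 0.1283]
tool_rot: [-1.571, -0.003, 0.0]
force: [0.4, 0.2, -1.1]
grip_width: 0.0595
t 10.6 p [ 0.6164 -0.2682  0.1283] az 0.0 tilt 0.15 F [ 0.4  0.2 -1.1] w 0.0595
[0.4367, -0.2315, 0.11, -2.0] dx -179.7 dy 17.8 dz 36.7 yaw 0.0350 (2.0 deg)
```

```bash
python3 -m crank '[{"hand":0.3,"dx":-20,"dy":0,"dz":4,"yaw":0.01},{"hand":0.3,"dx":-55,"dy":0,"dz":11,"yaw":0.02},{"hand":0.3,"dx":-92,"dy":5,"dz":19,"yaw":0.03},{"hand":0.3,"dx":-128,"dy":10,"dz":26,"yaw":0.035},{"hand":0.3,"dx":-160,"dy":15,"dz":33,"yaw":0.035},{"hand":0.3,"dx":-180,"dy":18,"dz":37,"yaw":0.035},{"hand":0.3,"dx":-180,"dy":18,"dz":37,"yaw":0.035},{"hand":0.3,"dx":-180,"dy":18,"dz":37,"yaw":0.035},{"hand":0.3,"dx":-180,"dy":18,"dz":37,"yaw":0.035}]'; python3 d.py .4367 -.2315 .01 -2
python3 - <<'E'
from h import *
s=bot.grab_frame('scene')[:,:,::-1]
cv2.imwrite('pics/c17.png',crop(s,190,150,330,310,4))
E
```

```text
clock: 11.35
position: [0.4364, -0.231, 0.1083]
tool_rot: [-1.571, -0.0, -0.035]
force: [0.1, -0.2, -0.0]
grip_width: 0.0596
t 11.35 p [ 0.4364 -0.231   0.1083] az -1.99 tilt 0.01 F [ 0.1 -0.2 -0. ] w 0.0596
[0.4367, -0.2315, 0.01, -2.0] dx 0.3 dy 98.3 dz -0.4 yaw 0.0003 (0.0 deg)
```

View pics/c17.png

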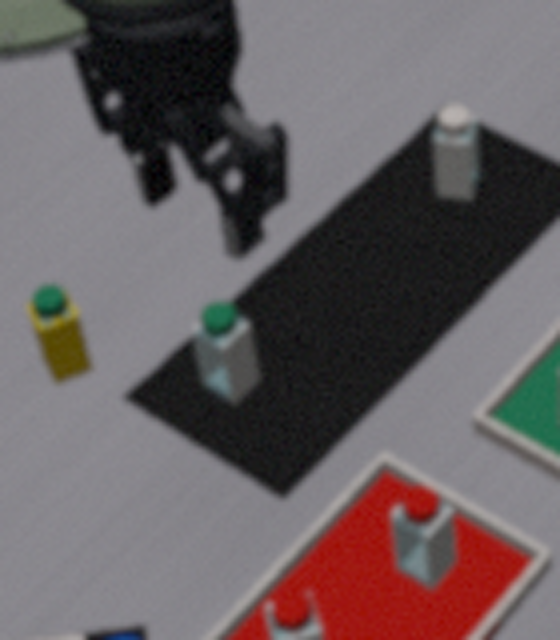

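```bash
python3 -m crank '[{"hand":0.3,"dx":0.3,"dy":12,"dz":-0.4,"yaw":0},{"hand":0.3,"dx":0.3,"dy":30,"dz":-0.4,"yaw":0},{"hand":0.3,"dx":0.3,"dy":48,"dz":-0.4,"yaw":0},{"hand":0.3,"dx":0.3,"dy":66,"dz":-0.4,"yaw":0},{"hand":0.3,"dx":0.3,"dy":80,"dz":-0.4,"yaw":0},{"hand":0.3,"dx":0.3,"dy":92,"dz":-0.4,"yaw":0},{"hand":0.3,"dx":0.3,"dy":97,"dz":-0.4,"yaw":0},{"hand":0.3,"dx":0.3,"dy":98,"dz":-0.4,"yaw":0},{"hand":0.3,"dx":0.3,"dy":98,"dz":-0.4,"yaw":0}]'; python3 d.py .4367 -.2315 .01 -2
python3 - <<'E'
from h import *
s=bot.grab_frame('scene')[:,:,::-1]
cv2.imwrite('pics/c18.png',crop(s,200,180,290,270,6))
E
```

```text
clock: 12.15
position: [0.4362, -0.2316, 0.0103]
tool_rot: [-1.571, 0.0, -0.035]
force: [0.0, 0.3, -0.1]
grip_width: 0.06
t 12.15 p [ 0.4362 -0.2316  0.0103] az -2.01 tilt 0.02 F [ 0.   0.3 -0.1] w 0.06
[0.4367, -0.2315, 0.01, -2.0] dx 0.4 dy 0.3 dz 0.1 yaw -0.0001 (-0.0 deg)
```

View pics/c18.png

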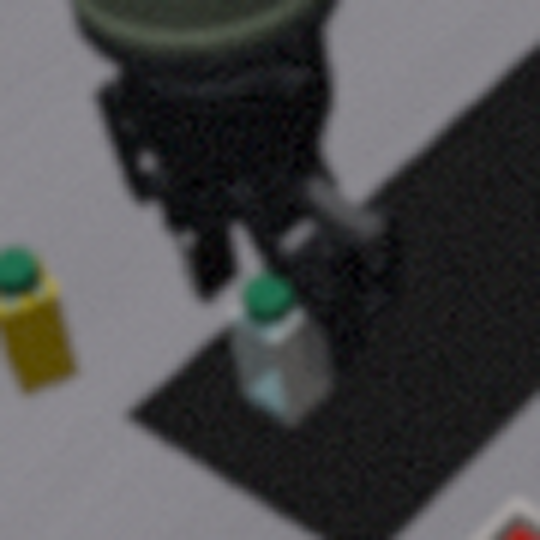

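Run:
```python
from h import *
s=bot.grab_frame('scene')[:,:,::-1]
c=crop(s,215,195,275,265,9).astype(float)
cv2.imwrite('pics/c19.png',np.clip(c*2.2,0,255).astype(np.uint8))
for dx in(-.030,.030):
  for dy in(-.011,.011):
    print(dx,dy,(proj('scene',[.4362+dx,-.2316+dy,.034])[0]-[215,195])*9)
```

```text
-0.03 -0.011 [167.92856581 353.26036371]
-0.03 0.011 [224.39953526 302.4430363 ]
0.03 -0.011 [335.66585701 454.64692599]
0.03 0.011 [391.48587631 401.57149799]
```

View pics/c19.png

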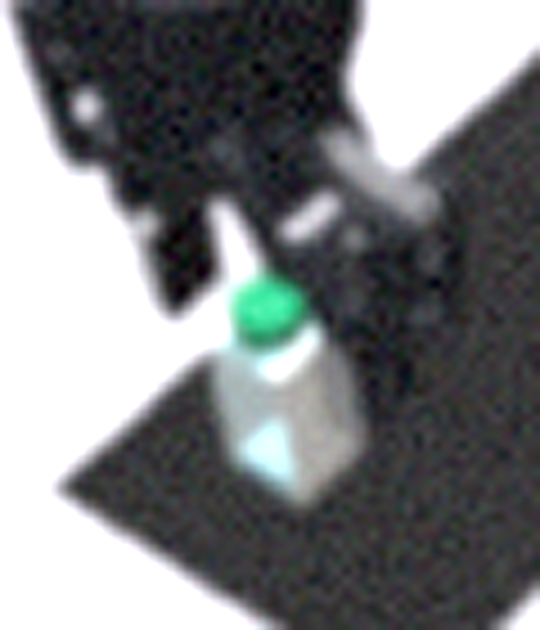

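Run:
```python
from h import *
i=cv2.imread('pics/c15.png'); cv2.imwrite('pics/c20.png',np.clip(cv2.resize(i[270:450,180:400],None,fx=3.4,fy=3.4).astype(float)*1.6,0,255).astype(np.uint8))
T=np.array([.6157,-.2681,.0137])
f=lambda p:((proj('scene',p)[0]-[240,210])*5-[180,270])*3.4
for z in(.014,.025,.035,.045):
  print(z,[f(T*[1,1,0]+[dx,dy,z]).round(0).tolist() for dx in(.0125,.022) for dy in(-.011,.011)])
for z in(.006,.058):print('cell',[f(T*[1,1,0]+[dx,dy,z]).round(0).tolist() for dx in(-.0125,.0125) for dy in(-.0125,.0125)])
```

```text
0.014 [[362.0, 529.0], [466.0, 412.0], [420.0, 565.0], [523.0, 447.0]]
0.025 [[358.0, 482.0], [462.0, 364.0], [416.0, 518.0], [520.0, 400.0]]
0.035 [[354.0, 438.0], [459.0, 320.0], [413.0, 474.0], [518.0, 356.0]]
0.045 [[350.0, 393.0], [456.0, 275.0], [409.0, 430.0], [515.0, 311.0]]
cell [[208.0, 476.0], [326.0, 346.0], [358.0, 571.0], [475.0, 438.0]]
cell [[182.0, 247.0], [305.0, 115.0], [337.0, 343.0], [459.0, 208.0]]
```

View pics/c20.png

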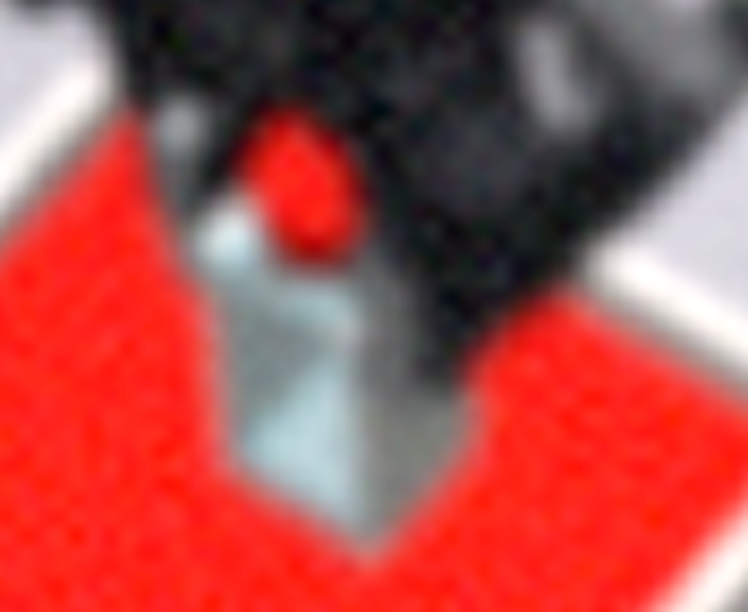

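Run:
```python
from h import *
i=cv2.imread('pics/c11.png'); a=i[330:500,170:450]
j=cv2.imread('pics/c12.png')[330:500,170:450]
k=np.vstack([a,j]);cv2.imwrite('pics/c21.png',np.clip(cv2.resize(k,None,fx=1.75,fy=1.75).astype(float)*2.2,0,255).astype(np.uint8))
T=np.array([.4397,-.1103,0]);u=np.array([.848,.53,0]);v=np.array([.53,-.848,0])
f=lambda p:((proj('scene',p)[0]-[235,145])*7-[170,330])*1.75
for o in(.03,.0125):
 for z in(.01,.02,.03,.04): print(o,z,[f(T+sg*u*o+w*v+[0,0,z]).round(0).tolist() for sg in(-1,1) for w in(-.011,.011)])
```

```text
0.03 0.01 [[122.0, 223.0], [107.0, 300.0], [404.0, 235.0], [392.0, 312.0]]
0.03 0.02 [[118.0, 191.0], [102.0, 267.0], [401.0, 202.0], [389.0, 279.0]]
0.03 0.03 [[114.0, 158.0], [98.0, 234.0], [398.0, 170.0], [386.0, 247.0]]
0.03 0.04 [[109.0, 125.0], [93.0, 201.0], [395.0, 136.0], [383.0, 213.0]]
0.0125 0.01 [[204.0, 226.0], [190.0, 303.0], [322.0, 231.0], [309.0, 308.0]]
0.0125 0.02 [[200.0, 194.0], [186.0, 271.0], [318.0, 199.0], [305.0, 276.0]]
0.0125 0.03 [[196.0, 161.0], [182.0, 238.0], [315.0, 166.0], [302.0, 243.0]]
0.0125 0.04 [[192.0, 128.0], [178.0, 205.0], [312.0, 133.0], [298.0, 210.0]]
```

View pics/c21.png

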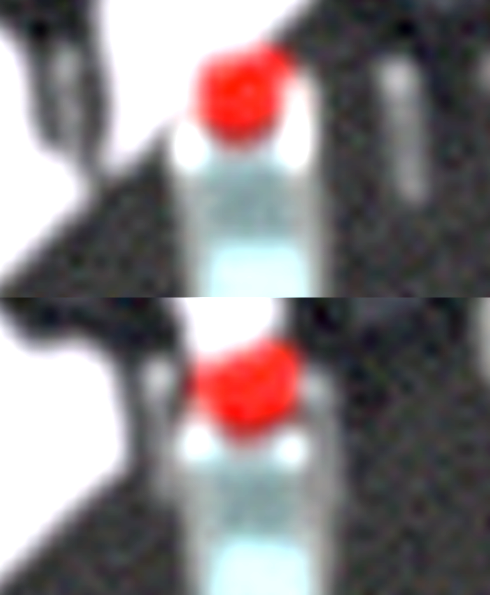

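Run:
```python
from h import *
t=cv2.imread('pics/top0.png');s=cv2.imread('pics/scene0.png')
T=np.array([.2403,.5766,.2026]);u=np.array([np.cos(1.176),np.sin(1.176),0]);v=np.array([-u[1],u[0],0])
for n in('top','scene'):
  for z in(0,.013,.03):
    print(n,z,proj(n,[T+[0,0,z],T+u*.0425+[0,0,z],T-u*.0425+[0,0,z]]).round(1).tolist())
a=crop(t,0,320,60,400,6);b=crop(s,310,0,420,40,5);cv2.imwrite('pics/c22.png',np.clip(a*2.,0,255).astype(np.uint8));cv2.imwrite('pics/c23.png',np.clip(b*2.,0,255).astype(np.uint8))
```

```text
top 0 [[20.0, 340.8], [2.8, 333.5], [37.3, 348.2]]
top 0.013 [[15.6, 341.4], [-1.8, 334.0], [33.2, 348.9]]
top 0.03 [[9.8, 342.3], [-7.9, 334.7], [27.7, 349.9]]
scene 0 [[361.9, 23.6], [372.4, 20.5], [351.2, 26.7]]
scene 0.013 [[362.1, 19.7], [372.7, 16.7], [351.4, 22.9]]
scene 0.03 [[362.4, 14.7], [373.0, 11.6], [351.5, 17.7]]
```

View pics/c22.png

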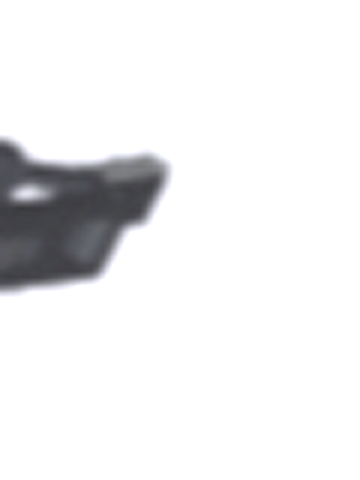

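View pics/c23.png

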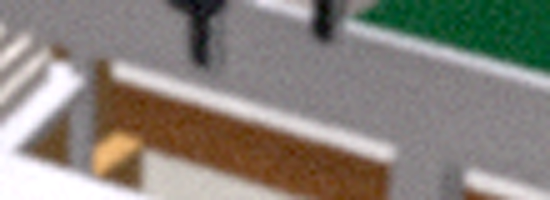

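The images show the pad ends sitting about 30 mm behind the nominal TCP when closed on a cell, so red was held fairly high on the glass. I'll go 9 mm lower for green, which is safe for both the mat and the cap.

```bash
python3 -m crank '[{"hand":0.3,"dx":0.4,"dy":3,"dz":0,"yaw":0},{"hand":0.3,"dx":0.4,"dy":6,"dz":0,"yaw":0},{"hand":0.3,"dx":0.4,"dy":9,"dz":0,"yaw":0},{"hand":0.3,"dx":0.4,"dy":9,"dz":0,"yaw":0}]'; python3 d.py; python3 -m crank '[{"hand":0.5,"dx":0,"dy":0,"dz":0,"yaw":0},{"hand":0.6,"dx":0,"dy":0,"dz":0,"yaw":0},{"hand":0.65,"dx":0,"dy":0,"dz":0,"yaw":0},{"hand":0.7,"dx":0,"dy":0,"dz":0,"yaw":0},{"hand":0.75,"dx":0,"dy":0,"dz":0,"yaw":0},{"hand":0.8,"dx":0,"dy":0,"dz":0,"yaw":0},{"hand":0.9,"dx":0,"dy":0,"dz":0,"yaw":0},{"hand":1,"dx":0,"dy":0,"dz":0,"yaw":0},{"hand":1,"dx":0,"dy":0,"dz":0,"yaw":0}]' 25
python3 - <<'E'
from h import *
s=bot.grab_frame('scene')[:,:,::-1]
cv2.imwrite('pics/c24.png',np.clip(crop(s,215,195,275,265,8).astype(float)*2.,0,255).astype(np.uint8))
E
```

```text
clock: 12.58
position: [0.4362, -0.2313, 0.0009]
tool_rot: [-1.571, 0.0, -0.035]
force: [-0.6, 0.1, -0.5]
grip_width: 0.06
t 12.58 p [ 0.4362 -0.2313  0.0009] az -2.0 tilt 0.03 F [-0.6  0.1 -0.5] w 0.06
clock: 13.33
position: [0.4365, -0.2315, 0.0015]
tool_rot: [-1.571, -0.0, -0.035]
force: [-2.0, 0.6, 6.1]
grip_width: 0.0246
```

View pics/c24.png

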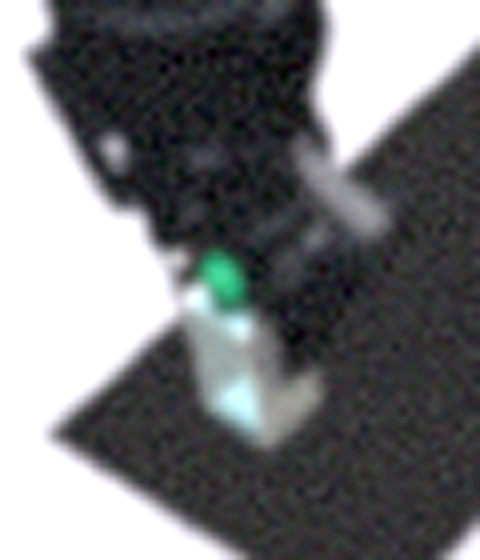

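```bash
python3 -m crank '[{"hand":1,"dx":0,"dy":-4,"dz":0,"yaw":0},{"hand":1,"dx":0,"dy":-12,"dz":0,"yaw":0},{"hand":1,"dx":0,"dy":-25,"dz":0,"yaw":0},{"hand":1,"dx":0,"dy":-40,"dz":0,"yaw":0},{"hand":1,"dx":0,"dy":-58,"dz":0,"yaw":0},{"hand":1,"dx":0,"dy":-76,"dz":0,"yaw":0},{"hand":1,"dx":0,"dy":-92,"dz":0,"yaw":0},{"hand":1,"dx":0,"dy":-105,"dz":0,"yaw":0},{"hand":1,"dx":0,"dy":-110,"dz":0,"yaw":0},{"hand":1,"dx":0,"dy":-110,"dz":0,"yaw":0}]'; python3 d.py .640 -.055 .11 0;python3 - <<'E'
from h import *
s=bot.grab_frame('scene')[:,:,::-1]
cv2.imwrite('pics/c25.png',crop(s,200,150,300,250,6))
E
```

```text
clock: 14.22
position: [0.437, -0.2316, 0.1125]
tool_rot: [-1.571, -0.002, -0.035]
force: [0.6, -0.1, -0.6]
grip_width: 0.0246
t 14.22 p [ 0.437  -0.2316  0.1125] az -2.0 tilt 0.11 F [ 0.6 -0.1 -0.6] w 0.0246
[0.64, -0.055, 0.11, 0.0] dx 196.7 dy 2.8 dz 183.5 yaw -0.0349 (-2.0 deg)
```

View pics/c25.png

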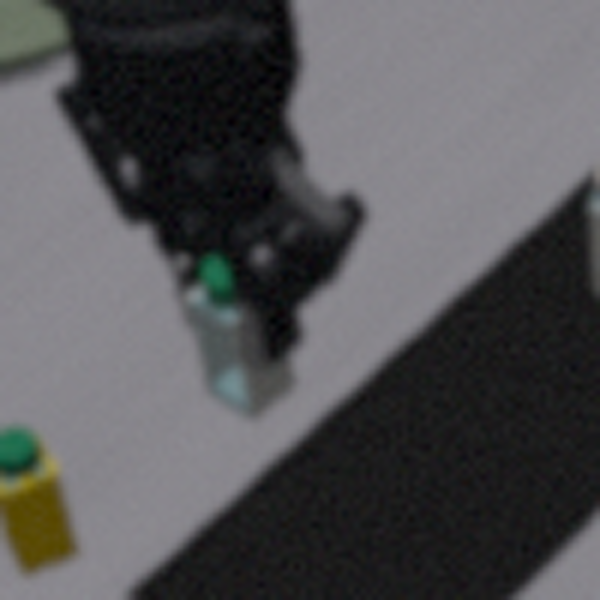

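```bash
python3 -m crank '[{"hand":1,"dx":8,"dy":0,"dz":7,"yaw":0},{"hand":1,"dx":26,"dy":0,"dz":24,"yaw":-0.005},{"hand":1,"dx":50,"dy":0,"dz":47,"yaw":-0.01},{"hand":1,"dx":77,"dy":0,"dz":72,"yaw":-0.02},{"hand":1,"dx":104,"dy":0,"dz":97,"yaw":-0.025},{"hand":1,"dx":131,"dy":0,"dz":122,"yaw":-0.03},{"hand":1,"dx":156,"dy":0,"dz":146,"yaw":-0.035},{"hand":1,"dx":177,"dy":0,"dz":165,"yaw":-0.035},{"hand":1,"dx":190,"dy":0,"dz":178,"yaw":-0.035},{"hand":1,"dx":197,"dy":0,"dz":183.5,"yaw":-0.035},{"hand":1,"dx":197,"dy":0,"dz":183.5,"yaw":-0.035},{"hand":1,"dx":197,"dy":0,"dz":183.5,"yaw":-0.035}]'; python3 d.py .640 -.055 .01 0
python3 - <<'E'
from h import *
s=bot.grab_frame('scene')[:,:,::-1]
cv2.imwrite('pics/c26.png',crop(s,240,140,400,340,3))
E
```

```text
clock: 15.27
position: [0.6389, -0.0556, 0.1105]
tool_rot: [-1.571, 0.002, -0.0]
force: [-0.5, -0.4, -0.1]
grip_width: 0.0244
t 15.27 p [ 0.6389 -0.0556  0.1105] az -0.03 tilt 0.09 F [-0.5 -0.4 -0.1] w 0.0244
[0.64, -0.055, 0.01, 0.0] dx 1.3 dy 100.5 dz 0.7 yaw -0.0005 (-0.0 deg)
```

View pics/c26.png

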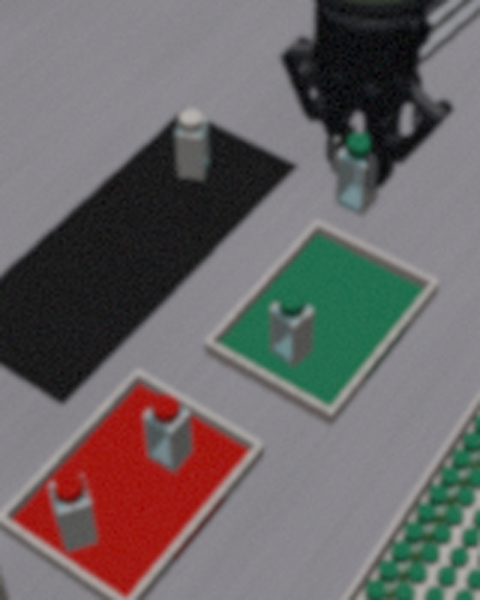

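```bash
python3 -m crank '[{"hand":1,"dx":0.5,"dy":8,"dz":0.5,"yaw":0},{"hand":1,"dx":0.5,"dy":22,"dz":0.5,"yaw":0},{"hand":1,"dx":0.5,"dy":40,"dz":0.5,"yaw":0},{"hand":1,"dx":0.5,"dy":58,"dz":0.5,"yaw":0},{"hand":1,"dx":0.5,"dy":76,"dz":0.5,"yaw":0},{"hand":1,"dx":0.5,"dy":90,"dz":0.5,"yaw":0},{"hand":1,"dx":0.5,"dy":98,"dz":0.5,"yaw":0},{"hand":1,"dx":0.5,"dy":101,"dz":0.5,"yaw":0},{"hand":1,"dx":0.5,"dy":103,"dz":0.5,"yaw":0},{"hand":1,"dx":0.5,"dy":103,"dz":0.5,"yaw":0}]'; python3 d.py; python3 -m crank '[{"hand":1,"dx":0,"dy":0.7,"dz":0,"yaw":0},{"hand":1,"dx":0,"dy":1.4,"dz":0,"yaw":0},{"hand":1,"dx":0,"dy":1.4,"dz":0,"yaw":0}]'
```

```text
clock: 16.15
position: [0.6404, -0.0547, 0.0086]
tool_rot: [-1.571, -0.0, -0.0]
force: [-1.0, 0.3, -0.7]
grip_width: 0.0244
t 16.15 p [ 0.6404 -0.0547  0.0086] az -0.01 tilt 0.03 F [-1.   0.3 -0.7] w 0.0244
clock: 16.4
position: [0.6405, -0.0544, 0.0073]
tool_rot: [-1.571, -0.001, 0.0]
force: [1.0, -0.6, -0.4]
grip_width: 0.0246
```

```bash
python3 -m crank '[{"hand":1,"dx":0,"dy":0.8,"dz":0,"yaw":0},{"hand":1,"dx":0,"dy":1.6,"dz":0,"yaw":0},{"hand":1,"dx":0,"dy":2.4,"dz":0,"yaw":0},{"hand":1,"dx":0,"dy":2.4,"dz":0,"yaw":0}]'; python3 -m crank '[{"hand":1,"dx":0,"dy":0.4,"dz":0,"yaw":0},{"hand":1,"dx":0,"dy":0.8,"dz":0,"yaw":0},{"hand":1,"dx":0,"dy":0.8,"dz":0,"yaw":0}]'; python3 -m crank '[{"hand":1,"dx":0,"dy":0.3,"dz":0,"yaw":0},{"hand":1,"dx":0,"dy":0.6,"dz":0,"yaw":0},{"hand":1,"dx":0,"dy":0.6,"dz":0,"yaw":0}]'
```

```text
clock: 16.73
position: [0.6402, -0.0545, 0.0044]
tool_rot: [-1.571, 0.0, -0.0]
force: [1.0, 0.1, -0.6]
grip_width: 0.0245
clock: 16.98
position: [0.6402, -0.0545, 0.0036]
tool_rot: [-1.571, 0.0, 0.0]
force: [0.1, 0.7, -0.3]
grip_width: 0.0248
clock: 17.23
position: [0.6402, -0.0544, 0.0031]
tool_rot: [-1.571, 0.0, -0.0]
force: [-0.0, -0.2, -1.3]
grip_width: 0.0246
```

```bash
python3 -m crank '[{"hand":1,"dx":0,"dy":0.3,"dz":0,"yaw":0},{"hand":1,"dx":0,"dy":0.5,"dz":0,"yaw":0},{"hand":1,"dx":0,"dy":0.5,"dz":0,"yaw":0}]'; python3 -m crank '[{"hand":1,"dx":0,"dy":0.2,"dz":0,"yaw":0},{"hand":1,"dx":0,"dy":0.4,"dz":0,"yaw":0},{"hand":1,"dx":0,"dy":0.4,"dz":0,"yaw":0}]'
```

```text
clock: 17.48
position: [0.6402, -0.0544, 0.0026]
tool_rot: [-1.571, 0.0, 0.0]
force: [-0.9, 0.6, -0.7]
grip_width: 0.0246
clock: 17.73
position: [0.6403, -0.0545, 0.0025]
tool_rot: [-1.571, -0.0, -0.0]
force: [-2.7, -0.3, 6.7]
grip_width: 0.0246
```

Contact. I'll open and retreat.

```bash
python3 -m crank '[{"hand":0.65,"dx":0,"dy":-0.2,"dz":0,"yaw":0},{"hand":0.6,"dx":0,"dy":-0.2,"dz":0,"yaw":0},{"hand":0.5,"dx":0,"dy":-0.2,"dz":0,"yaw":0},{"hand":0.45,"dx":0,"dy":-0.2,"dz":0,"yaw":0},{"hand":0.4,"dx":0,"dy":-0.2,"dz":0,"yaw":0},{"hand":0.4,"dx":0,"dy":-0.2,"dz":0,"yaw":0}]'; python3 -m crank '[{"hand":0.4,"dx":0,"dy":-8,"dz":0,"yaw":0},{"hand":0.4,"dx":0,"dy":-25,"dz":0,"yaw":0},{"hand":0.35,"dx":0,"dy":-50,"dz":0,"yaw":0},{"hand":0.3,"dx":0,"dy":-80,"dz":0,"yaw":0},{"hand":0.3,"dx":0,"dy":-110,"dz":0,"yaw":0},{"hand":0.3,"dx":0,"dy":-120,"dz":0,"yaw":0},{"hand":0.3,"dx":0,"dy":-120,"dz":0,"yaw":0},{"hand":0.3,"dx":0,"dy":-120,"dz":0,"yaw":0}]'; python3 d.py .446 -.016 .115 -62
python3 - <<'E'
from h import *
s=bot.grab_frame('scene')[:,:,::-1]
cv2.imwrite('pics/c27.png',crop(s,240,140,400,340,3))
E
```

```text
clock: 18.23
position: [0.6402, -0.0545, 0.0023]
tool_rot: [-1.571, 0.0, -0.0]
force: [-0.5, 0.7, 0.2]
grip_width: 0.0511
clock: 18.9
position: [0.6404, -0.0543, 0.123]
tool_rot: [-1.571, -0.001, 0.0]
force: [-0.3, -0.4, -1.0]
grip_width: 0.0594
t 18.9 p [ 0.6404 -0.0543  0.123 ] az 0.01 tilt 0.06 F [-0.3 -0.4 -1. ] w 0.0594
[0.446, -0.016, 0.115, -62.0] dx -194.4 dy 7.8 dz 38.3 yaw 1.0823 (62.0 deg)
```

View pics/c27.png

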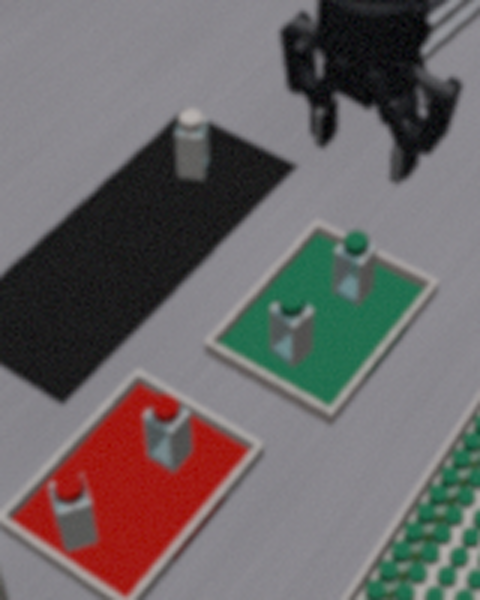

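```bash
python3 -m crank '[{"hand":0.3,"dx":-12,"dy":0,"dz":2,"yaw":0.1},{"hand":0.3,"dx":-36,"dy":0,"dz":7,"yaw":0.22},{"hand":0.3,"dx":-66,"dy":0,"dz":13,"yaw":0.34},{"hand":0.3,"dx":-96,"dy":0,"dz":19,"yaw":0.46},{"hand":0.3,"dx":-126,"dy":2,"dz":25,"yaw":0.58},{"hand":0.3,"dx":-154,"dy":4,"dz":30,"yaw":0.7},{"hand":0.3,"dx":-176,"dy":6,"dz":34,"yaw":0.82},{"hand":0.3,"dx":-189,"dy":8,"dz":37,"yaw":0.94},{"hand":0.3,"dx":-194.5,"dy":8,"dz":38.3,"yaw":1.05},{"hand":0.3,"dx":-194.5,"dy":8,"dz":38.3,"yaw":1.082},{"hand":0.3,"dx":-194.5,"dy":8,"dz":38.3,"yaw":1.082},{"hand":0.3,"dx":-194.5,"dy":8,"dz":38.3,"yaw":1.082}]'; python3 d.py .446 -.016 .001 -62
python3 - <<'E'
from h import *
s=bot.grab_frame('scene')[:,:,::-1]
cv2.imwrite('pics/c28.png',crop(s,250,110,350,220,5))
E
```

```text
clock: 19.95
position: [0.4461, -0.0163, 0.1141]
tool_rot: [-1.571, -0.001, -1.078]
force: [0.8, -0.1, -0.3]
grip_width: 0.0596
t 19.95 p [ 0.4461 -0.0163  0.1141] az -61.79 tilt 0.05 F [ 0.8 -0.1 -0.3] w 0.0596
[0.446, -0.016, 0.001, -62.0] dx -0.4 dy 113.1 dz 0.1 yaw 0.0037 (0.2 deg)
```

View pics/c28.png

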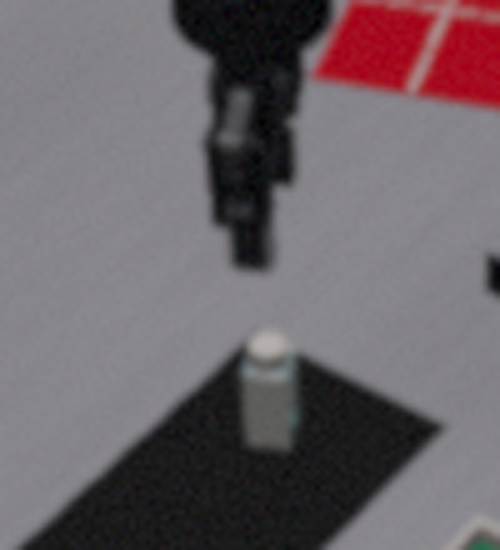

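```bash
python3 -m crank '[{"hand":0.3,"dx":-0.3,"dy":12,"dz":0,"yaw":0},{"hand":0.3,"dx":-0.3,"dy":30,"dz":0,"yaw":0},{"hand":0.3,"dx":-0.3,"dy":48,"dz":0,"yaw":0},{"hand":0.3,"dx":-0.3,"dy":66,"dz":0,"yaw":0},{"hand":0.3,"dx":-0.3,"dy":84,"dz":0,"yaw":0},{"hand":0.3,"dx":-0.3,"dy":98,"dz":0,"yaw":0},{"hand":0.3,"dx":-0.3,"dy":108,"dz":0,"yaw":0},{"hand":0.3,"dx":-0.3,"dy":113,"dz":0,"yaw":0},{"hand":0.3,"dx":-0.3,"dy":113,"dz":0,"yaw":0},{"hand":0.3,"dx":-0.3,"dy":113,"dz":0,"yaw":0}]'; python3 d.py .446 -.016 .001 -62
python3 - <<'E'
from h import *
s=bot.grab_frame('scene')[:,:,::-1]
cv2.imwrite('pics/c29.png',np.clip(crop(s,265,140,345,220,7).astype(float)*1.8,0,255).astype(np.uint8))
E
```

```text
clock: 20.83
position: [0.4458, -0.0162, 0.0015]
tool_rot: [-1.571, 0.0, -1.082]
force: [-0.5, -0.4, 0.6]
grip_width: 0.0598
t 20.83 p [ 0.4458 -0.0162  0.0015] az -61.98 tilt 0.0 F [-0.5 -0.4  0.6] w 0.0598
[0.446, -0.016, 0.001, -62.0] dx -0.1 dy 0.5 dz 0.3 yaw 0.0004 (0.0 deg)
```

View pics/c29.png

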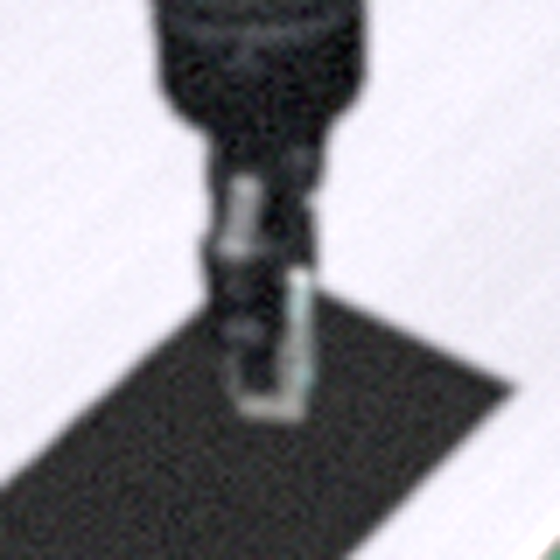

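```bash
python3 -m crank '[{"hand":0.5,"dx":0,"dy":0,"dz":0,"yaw":0},{"hand":0.6,"dx":0,"dy":0,"dz":0,"yaw":0},{"hand":0.65,"dx":0,"dy":0,"dz":0,"yaw":0},{"hand":0.7,"dx":0,"dy":0,"dz":0,"yaw":0},{"hand":0.75,"dx":0,"dy":0,"dz":0,"yaw":0},{"hand":0.8,"dx":0,"dy":0,"dz":0,"yaw":0},{"hand":0.9,"dx":0,"dy":0,"dz":0,"yaw":0},{"hand":1,"dx":0,"dy":0,"dz":0,"yaw":0},{"hand":1,"dx":0,"dy":0,"dz":0,"yaw":0}]' 30; python3 d.py
python3 - <<'E'
from h import *
s=bot.grab_frame('scene')[:,:,::-1]
cv2.imwrite('pics/c30.png',np.clip(crop(s,265,140,345,220,7).astype(float)*1.8,0,255).astype(np.uint8))
E
```

```text
clock: 21.63
position: [0.4457, -0.0158, 0.0017]
tool_rot: [-1.57, 0.0, -1.082]
force: [-0.7, 0.8, 7.4]
grip_width: 0.0246
t 21.63 p [ 0.4457 -0.0158  0.0017] az -61.99 tilt 0.03 F [-0.7  0.8  7.4] w 0.0246
```

View pics/c30.png

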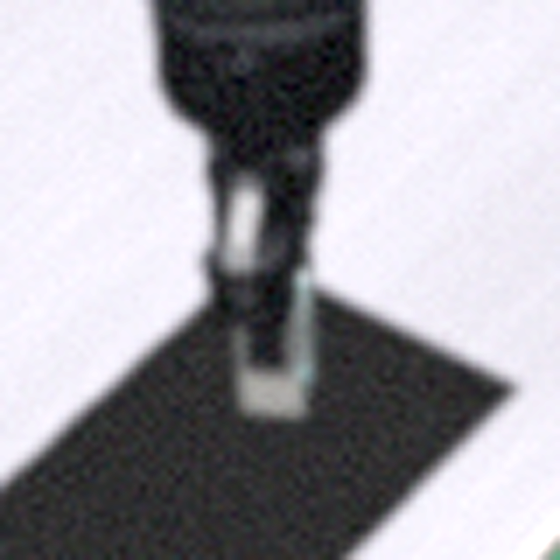

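```bash
python3 -m crank '[{"hand":1,"dx":0,"dy":-4,"dz":0,"yaw":0},{"hand":1,"dx":0,"dy":-12,"dz":0,"yaw":0},{"hand":1,"dx":0,"dy":-25,"dz":0,"yaw":0},{"hand":1,"dx":0,"dy":-42,"dz":0,"yaw":0},{"hand":1,"dx":0,"dy":-65,"dz":0,"yaw":0},{"hand":1,"dx":0,"dy":-90,"dz":0,"yaw":0},{"hand":1,"dx":0,"dy":-117,"dz":0,"yaw":0},{"hand":1,"dx":0,"dy":-144,"dz":0,"yaw":0},{"hand":1,"dx":0,"dy":-168,"dz":0,"yaw":0},{"hand":1,"dx":0,"dy":-188,"dz":0,"yaw":0},{"hand":1,"dx":0,"dy":-200,"dz":0,"yaw":0},{"hand":1,"dx":0,"dy":-205,"dz":0,"yaw":0}]'; python3 -m crank '[{"hand":1,"dx":0,"dy":0,"dz":0,"yaw":0},{"hand":1,"dx":0,"dy":0,"dz":0,"yaw":0}]';python3 d.py .5185 .327 .21 -4.65
python3 - <<'E'
from h import *
s=bot.grab_frame('scene')[:,:,::-1]
cv2.imwrite('pics/c31.png',np.clip(crop(s,230,80,350,200,5).astype(float)*1.3,0,255).astype(np.uint8))
E
```

```text
clock: 22.68
position: [0.4459, -0.0159, 0.2083]
tool_rot: [-1.569, 0.0, -1.082]
force: [0.6, -0.2, -0.8]
grip_width: 0.0247
clock: 22.85
position: [0.4453, -0.0157, 0.2061]
tool_rot: [-1.571, 0.0, -1.082]
force: [0.0, -0.2, -1.5]
grip_width: 0.0243
t 22.85 p [ 0.4453 -0.0157  0.2061] az -61.98 tilt 0.02 F [ 0.  -0.2 -1.5] w 0.0243
[0.5185, 0.327, 0.21, -4.65] dx -268.1 dy -3.8 dz 225.7 yaw -1.0005 (-57.3 deg)
```

View pics/c31.png

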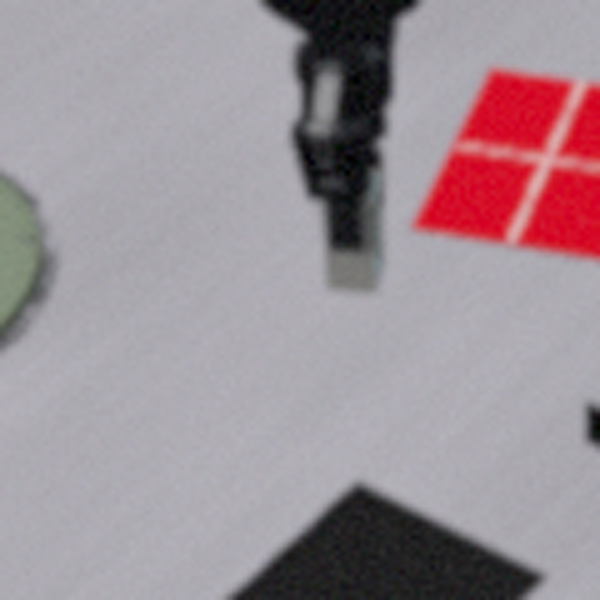

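```bash
python3 -m crank '[{"hand":1,"dx":-5,"dy":-1,"dz":5,"yaw":-0.02},{"hand":1,"dx":-21,"dy":-2,"dz":18,"yaw":-0.08},{"hand":1,"dx":-45,"dy":-4,"dz":38,"yaw":-0.17},{"hand":1,"dx":-72,"dy":-4,"dz":61,"yaw":-0.27},{"hand":1,"dx":-102,"dy":-4,"dz":86,"yaw":-0.38},{"hand":1,"dx":-131,"dy":-4,"dz":110,"yaw":-0.49},{"hand":1,"dx":-161,"dy":-4,"dz":135,"yaw":-0.6},{"hand":1,"dx":-190,"dy":-4,"dz":160,"yaw":-0.71},{"hand":1,"dx":-217,"dy":-4,"dz":183,"yaw":-0.81},{"hand":1,"dx":-242,"dy":-4,"dz":203,"yaw":-0.9},{"hand":1,"dx":-259,"dy":-4,"dz":218,"yaw":-0.97},{"hand":1,"dx":-268,"dy":-4,"dz":226,"yaw":-1.0}]'; python3 -m crank '[{"hand":1,"dx":0,"dy":0,"dz":0,"yaw":0},{"hand":1,"dx":0,"dy":0,"dz":0,"yaw":0},{"hand":1,"dx":0,"dy":0,"dz":0,"yaw":0}]';python3 d.py .5185 .327 .0828 -4.65
python3 - <<'E'
from h import *
s=bot.grab_frame('scene')[:,:,::-1];t=bot.grab_frame('top')[:,:,::-1]
cv2.imwrite('pics/c32.png',np.hstack([crop(s,320,20,460,170,4),crop(t,60,140,240,290,3)[:,:] if 0 else cv2.resize(crop(t,80,140,240,290,4),(320,600))])[:, :800])
E
```

```text
clock: 23.9
position: [0.5187, 0.3302, 0.209]
tool_rot: [-1.571, 0.002, -0.074]
force: [-0.1, -0.4, -1.6]
grip_width: 0.0243
clock: 24.15
position: [0.5193, 0.3254, 0.2101]
tool_rot: [-1.572, 0.0, -0.085]
force: [-0.0, -0.8, -0.3]
grip_width: 0.0245
t 24.15 p [0.5193 0.3254 0.2101] az -4.85 tilt 0.06 F [-0.  -0.8 -0.3] w 0.0245
[0.5185, 0.327, 0.0828, -4.65] dx -0.9 dy 127.3 dz 1.7 yaw -0.0036 (-0.2 deg)
```

View pics/c32.png

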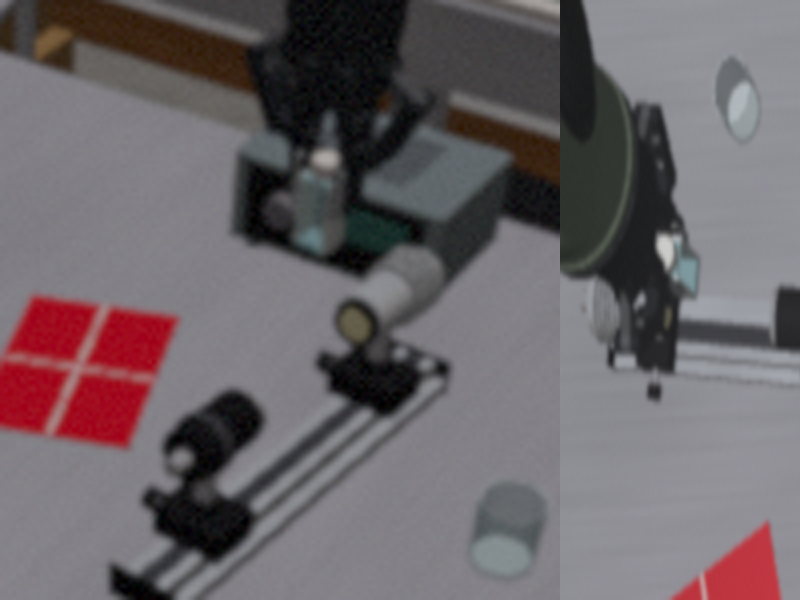

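```bash
python3 -m crank '[{"hand":1,"dx":-0.5,"dy":4,"dz":1,"yaw":-0.003},{"hand":1,"dx":-0.9,"dy":14,"dz":1.7,"yaw":-0.003},{"hand":1,"dx":-0.9,"dy":28,"dz":1.7,"yaw":-0.003},{"hand":1,"dx":-0.9,"dy":42,"dz":1.7,"yaw":-0.003},{"hand":1,"dx":-0.9,"dy":54,"dz":1.7,"yaw":-0.003},{"hand":1,"dx":-0.9,"dy":61,"dz":1.7,"yaw":-0.003},{"hand":1,"dx":-0.9,"dy":63,"dz":1.7,"yaw":-0.003},{"hand":1,"dx":-0.9,"dy":63,"dz":1.7,"yaw":-0.003},{"hand":1,"dx":-0.9,"dy":63,"dz":1.7,"yaw":-0.003}]';python3 d.py .5185 .327 .0828 -4.65
python3 - <<'E'
from h import *
s=bot.grab_frame('scene')[:,:,::-1];t=bot.grab_frame('top')[:,:,::-1]
cv2.imwrite('pics/s33.png',s);cv2.imwrite('pics/t33.png',t)
T=np.array(bot.observe()['position'])
for z in(.0012,.0532,.0652):print(z,proj('scene',T+[0,0,z]).round(1),proj('top',T+[0,0,z]).round(1))
def g(im,x0,y0,w,h,k):
    c=crop(im,x0,y0,x0+w,y0+h,k)
    for i in range(0,w,5): cv2.putText(c,str(x0+i),(i*k,9),0,.3,(0,255,255),1)
    for i in range(0,h,5): cv2.putText(c,str(y0+i),(0,i*k+4),0,.3,(0,255,255),1)
    return c
cv2.imwrite('pics/c33.png',np.hstack([g(s,385,55,40,50,10),g(t,135,180,40,50,10)]))
E
```

```text
clock: 25.0
position: [0.5188, 0.3286, 0.1478]
tool_rot: [-1.571, -0.0, -0.079]
force: [0.3, 0.4, -0.1]
grip_width: 0.0248
t 25.0 p [0.5188 0.3286 0.1478] az -4.54 tilt 0.03 F [ 0.3  0.4 -0.1] w 0.0248
[0.5185, 0.327, 0.0828, -4.65] dx -0.2 dy 65.0 dz -1.7 yaw 0.0019 (0.1 deg)
0.0012 [[396.9  99.5]] [[153.1 214.7]]
0.0532 [[398.8  83.4]] [[144.4 210.3]]
0.0652 [[399.3  79.5]] [[142.3 209.2]]
```

View pics/c33.png

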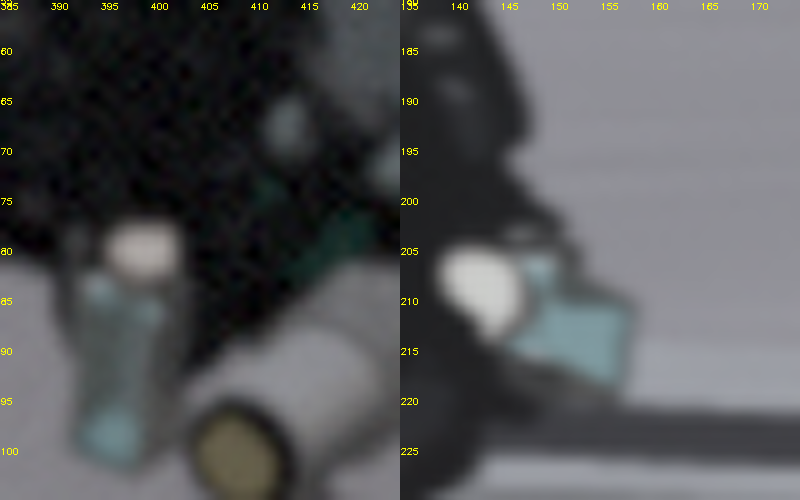

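```bash
python3 -m crank '[{"hand":1,"dx":0,"dy":4,"dz":-0.7,"yaw":0},{"hand":1,"dx":-0.2,"dy":14,"dz":-1.5,"yaw":0.002},{"hand":1,"dx":-0.2,"dy":27,"dz":-1.5,"yaw":0.002},{"hand":1,"dx":-0.2,"dy":40,"dz":-1.5,"yaw":0.002},{"hand":1,"dx":-0.2,"dy":51,"dz":-1.5,"yaw":0.002},{"hand":1,"dx":-0.2,"dy":59,"dz":-1.5,"yaw":0.002},{"hand":1,"dx":-0.2,"dy":63,"dz":-1.5,"yaw":0.002},{"hand":1,"dx":-0.2,"dy":65,"dz":-1.5,"yaw":0.002},{"hand":1,"dx":-0.2,"dy":65,"dz":-1.5,"yaw":0.002},{"hand":1,"dx":-0.2,"dy":65,"dz":-1.5,"yaw":0.002},{"hand":1,"dx":-0.2,"dy":65,"dz":-1.5,"yaw":0.002}]';python3 d.py .5185 .327 .0828 -4.65
cat > look.py <<'E'
from h import *
import sys
s=bot.grab_frame('scene')[:,:,::-1];t=bot.grab_frame('top')[:,:,::-1]
n=sys.argv[1]
cv2.imwrite(f'pics/s{n}.png',s);cv2.imwrite(f'pics/t{n}.png',t)
T=np.array(bot.observe()['position']); a=np.radians(-4.65); u=np.array([np.cos(a),np.sin(a),0]); v=np.array([-u[1],u[0],0])
for z in(.0012,.0532,.0652):print(z,proj('scene',T+[0,0,z]).round(1),proj('top',T+[0,0,z]).round(1))
for z in(.0012,.0532):
  for e in(-1,1): print('win-y corners',z,e,proj('scene',T-v*.0125+e*u*.0125+[0,0,z]).round(1),proj('top',T-v*.0125+e*u*.0125+[0,0,z]).round(1))
def g(im,x0,y0,w,h,k):
    c=crop(im,x0,y0,x0+w,y0+h,k)
    for i in range(0,w,5): cv2.putText(c,str(x0+i),(i*k,9),0,.3,(0,255,255),1)
    for i in range(0,h,5): cv2.putText(c,str(y0+i),(0,i*k+4),0,.3,(0,255,255),1)
    return c
cv2.imwrite(f'pics/c{n}.png',np.hstack([g(s,370,75,48,60,8),g(t,135,185,48,60,8)]))
E
python3 look.py 34
```

```text
clock: 26.02
position: [0.5185, 0.3273, 0.0829]
tool_rot: [-1.57, -0.001, -0.081]
force: [-0.2, 0.1, -0.4]
grip_width: 0.0244
t 26.02 p [0.5185 0.3273 0.0829] az -4.64 tilt 0.04 F [-0.2  0.1 -0.4] w 0.0244
[0.5185, 0.327, 0.0828, -4.65] dx 0.1 dy 0.1 dz -0.3 yaw 0.0001 (0.0 deg)
0.0012 [[394.3 118.6]] [[163.4 219.8]]
0.0532 [[396.1 103.6]] [[155.7 215.9]]
0.0652 [[396.5 100. ]] [[153.8 215. ]]
win-y corners 0.0012 -1 [[388.3 118.9]] [[167.5 224.7]]
win-y corners 0.0012 1 [[395.4 122.2]] [[168.8 215.3]]
win-y corners 0.0532 -1 [[389.9 103.9]] [[160.  221.1]]
win-y corners 0.0532 1 [[397.2 107.1]] [[161.4 211.2]]
```

View pics/c34.png

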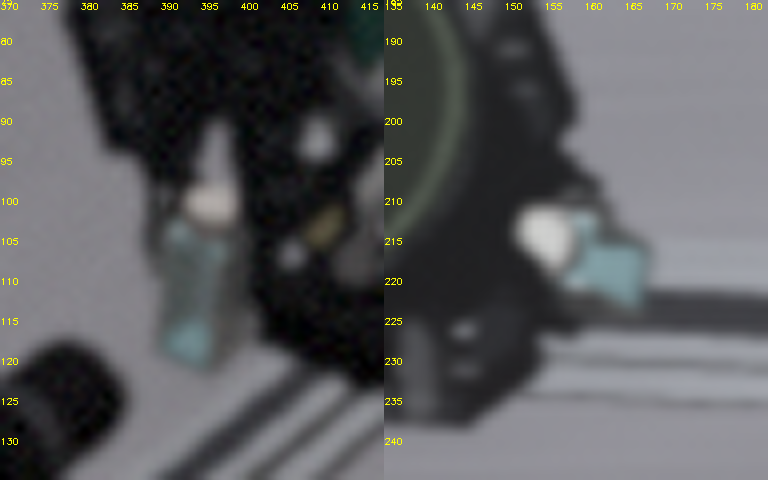

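Run:
```python
from h import *
P=[]
for nm in('top','scene'):
    K,R,tt=cam(nm);P.append(K@np.c_[R,tt])
def tri(a,b):
    X=cv2.triangulatePoints(P[0],P[1],np.array(a,float),np.array(b,float)).ravel();return X[:3]/X[3]
print('bottom near', tri((167.75,215.1),(395.5,120.8)),'bottom -x',tri((166.9,223.6),(389.4,118.5)))
t=cv2.imread('pics/t34.png').astype(float);s=cv2.imread('pics/s34.png').astype(float)
def cen(im,x0,y0,x1,y1,th):
    m=im[y0:y1,x0:x1].min(2)>th; v,u=np.nonzero(m); return u.mean()+x0,v.mean()+y0,len(u)
for th in(150,165,180):
  a=cen(t,148,205,162,222,th)
  for ts in(110,130): 
    b=cen(s,391,97,401,105,ts); print(th,ts,a,b,tri(a[:2],b[:2]))
# same statistic on initial blank on mat for calibration was: tri (.4457,-.0159,.0677)
```

```text
bottom near [0.52935806 0.31487853 0.08817211] bottom -x [0.50771058 0.31693828 0.08596532]
150 110 (np.float64(155.0625), np.float64(213.875), 32) (np.float64(396.14814814814815), np.float64(99.66666666666667), 27) [0.51980962 0.32256268 0.15235073]
150 130 (np.float64(155.0625), np.float64(213.875), 32) (np.float64(396.2105263157895), np.float64(99.52631578947368), 19) [0.5198491  0.32250436 0.15280564]
165 110 (np.float64(155.04166666666666), np.float64(214.125), 24) (np.float64(396.14814814814815), np.float64(99.66666666666667), 27) [0.51946472 0.32290069 0.15195794]
165 130 (np.float64(155.04166666666666), np.float64(214.125), 24) (np.float64(396.2105263157895), np.float64(99.52631578947368), 19) [0.51950443 0.32284205 0.15241348]
180 110 (np.float64(155.0), np.float64(213.8421052631579), 19) (np.float64(396.14814814814815), np.float64(99.66666666666667), 27) [0.51982877 0.32266356 0.1523329 ]
180 130 (np.float64(155.0), np.float64(213.8421052631579), 19) (np.float64(396.2105263157895), np.float64(99.52631578947368), 19) [0.51986823 0.32260525 0.15278775]
```

```bash
python3 -m crank '[{"hand":1,"dx":0,"dy":0.5,"dz":0,"yaw":0},{"hand":1,"dx":0,"dy":1,"dz":0,"yaw":0},{"hand":1,"dx":0,"dy":1,"dz":0,"yaw":0},{"hand":1,"dx":0,"dy":1,"dz":0,"yaw":0},{"hand":1,"dx":0,"dy":1,"dz":0,"yaw":0}]'; python3 look.py 35
python3 - <<'E'
from h import *
t=cv2.imread('pics/t35.png');s=cv2.imread('pics/s35.png')
a=crop(s,382,90,404,126,16);b=crop(t,148,200,174,236,16)
cv2.imwrite('pics/c36.png',np.clip(np.hstack([a,b]).astype(float)*1.5,0,255).astype(np.uint8))
E
```

```text
clock: 26.53
position: [0.5182, 0.3271, 0.0814]
tool_rot: [-1.571, 0.0, -0.081]
force: [0.4, 0.2, -0.4]
grip_width: 0.0244
0.0012 [[394.1 119. ]] [[163.7 220. ]]
0.0532 [[395.9 104. ]] [[156.  216.1]]
0.0652 [[396.3 100.4]] [[154.2 215.2]]
win-y corners 0.0012 -1 [[388.2 119.3]] [[167.8 224.9]]
win-y corners 0.0012 1 [[395.3 122.6]] [[169.1 215.5]]
win-y corners 0.0532 -1 [[389.8 104.3]] [[160.3 221.3]]
win-y corners 0.0532 1 [[397.1 107.6]] [[161.7 211.4]]
```

View pics/c36.png

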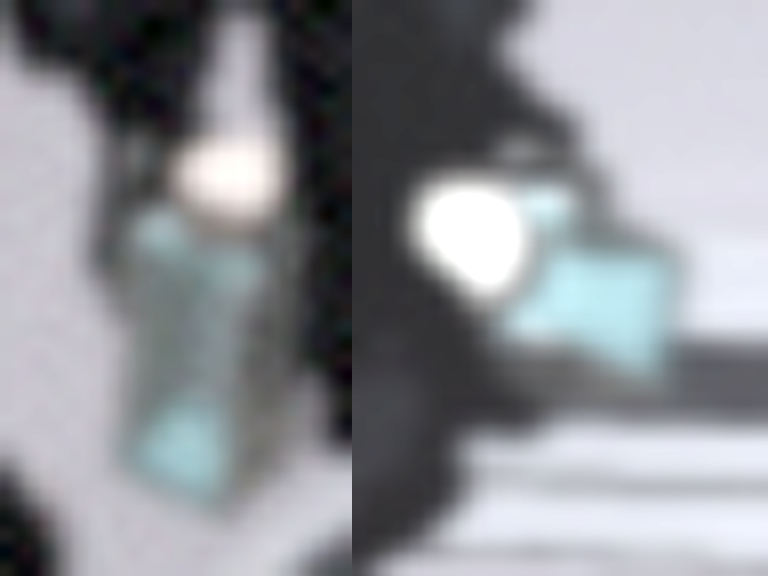

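```bash
python3 -m crank '[{"hand":1,"dx":0,"dy":0,"dz":0,"yaw":0},{"hand":1,"dx":0,"dy":0,"dz":0,"yaw":0},{"hand":1,"dx":0,"dy":0,"dz":0,"yaw":0},{"hand":1,"dx":0,"dy":0,"dz":0,"yaw":0},{"hand":1,"dx":0,"dy":0,"dz":0,"yaw":0},{"hand":1,"dx":0,"dy":0,"dz":0,"yaw":0}]'; python3 d.py .5185 .327 .082 -4.65
python3 - <<'E'
from h import *
cv2.imwrite('pics/fin.png',bot.grab_frame('scene')[:,:,::-1])
print(np.abs(bot.observe()['qd']).max())
E
```

```text
clock: 27.13
position: [0.5182, 0.3271, 0.0814]
tool_rot: [-1.571, 0.0, -0.081]
force: [0.8, 1.0, -0.4]
grip_width: 0.0244
t 27.13 p [0.5182 0.3271 0.0814] az -4.65 tilt 0.0 F [ 0.8  1.  -0.4] w 0.0244
[0.5185, 0.327, 0.082, -4.65] dx 0.3 dy -0.6 dz -0.1 yaw 0.0001 (0.0 deg)
0.0022801889298742564
```

View pics/fin.png

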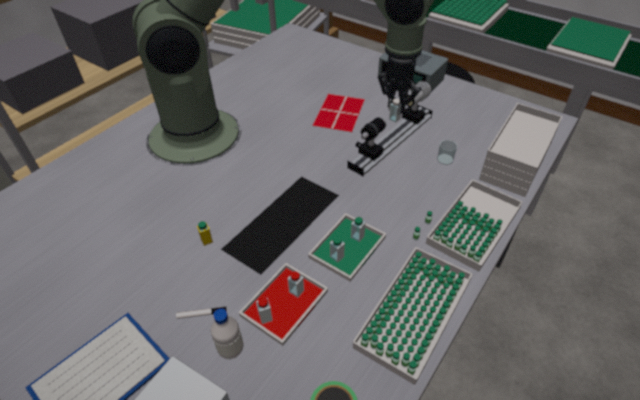

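The final view shows red (296,285) and green (358,229) standing in their trays. The blank is held between the bench heads (394,112), and everything else is where it was. I'm handing in.

```bash
python3 -c "
from workcell import bot
print(bot.job_done())"
```

```text
the job is handed in; nothing more can be done
None
```

I set the red and green cells down upright in the free halves of their trays. The blank is held still in the light path, with the jaws on its frosted faces, and I handed in at about 27 s of the 66 s.

**Final checks:**
- **Trays and bystanders:** The last scene view shows both cells standing. The stored cells, the yellow look-alike and the other items looked unmoved.
- **Blank position:** The tool is at (0.518, 0.327) m, square to the beam to within about 0.1° of the bench yaw I measured. The measured beam midpoint is (0.5185, 0.327) m.
- **Steadiness:** The opening is 24.4 mm and the joints are at rest.

**What disagreed:**
- **Blank height:** The arm's contact heights put the window middle about 1.5 mm below the beam centre, while the camera corners put it about 1.5 mm above. I set the height between the two.
- **Blank along the beam:** The cap sits about 5 mm toward the receiver from the base corners in the camera measurement. I put this down to the gripper partly hiding the cap, since the cell's edges looked upright.
- **Finger length:** The images showed the pad ends about 30 mm behind the stated tool point when closed. The red cell was therefore held only near the top of its glass. I gripped the other two about 9 mm lower.
- **Set-down force:** The force reading reached about 13 N for red, which I eased to about 6 N before opening, and about 7 N for green.

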